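Weigh in a delivery of cartons on the stock-table scale

TASK

Weigh in the delivery: with the bench scale's platter still empty, turn its dial from wherever it is to the long white bar (weigh), then stack all the closed cartons lying on the table into one straight column, lying flat, centred on the platter and lengthwise along its long side, the long cartons first and the short ones only once all the long ones are up. When the column stands free, press the white record button fully down, then turn the dial back to the white dot (off), leaving the column standing square and the other things on the table where they are.

Things in the scene. Friction and masses are not known exactly. Their poses are not given: they have to be found in the camera images.
- platter (a point): centre of the top of the bench scale's rigid steel platter (180 mm along x, its long direction, 120 mm along y; top 55 mm above the table). Scale fixed to the table, place and yaw vary.
- console (a point): centre of the top of the grey console beside the platter (+y side), 38 mm above the table, same axes as the platter, 250 x 150 mm. From here the dial's axis is at x 0, y +5 mm, the button at x -95, y +5 mm; a display, 20 mm thick and 87 mm tall above the table, stands across its far end, face at x +98 mm.
- dial (a joint): angle of the dial (rad), growing clockwise seen from above, range 0 (end stop) to 2.4. It stays where it is left. The grip's white pointer line lies at its -x end at 0: at 0 it points at the white dot (off), at 1.4 at the long white bar (weigh); ignore the small ticks at 0.7 and 2.1. Starts between 0 and 0.5.
- dial_grip (a point): point on the dial's axis at the height to grip, 75 mm above the table. The dial is a black disc of 52 mm diameter with an upright bar across it as grip: 49 mm long, 14 mm thick, its top 82 mm and its foot 52 mm above the table. x runs along the bar (it turns with the dial); the pointer is at the -x end.
- record_top (a point): centre of the top of the round white record button (30 mm diameter, top 60 mm above the table when up), pressed straight down
- record (a joint): travel of the record button (m): 0 up, 0.006 fully down; about 5 N holds it down; it springs back
- long1_mid (a point): long carton: closed plain cardboard carton with a paper label and a tape band, square in section: 130 mm long, 50 x 50 mm in section, about 0.35 kg. The point is its centre, its x axis runs along its length. It may lie on any of its four long sides. May be absent (None).
- long2_mid (a point): long carton: closed plain cardboard carton with a paper label and a tape band, square in section: 130 mm long, 50 x 50 mm in section, about 0.35 kg. The point is its centre, its x axis runs along its length. It may lie on any of its four long sides. May be absent (None).
- long3_mid (a point): long carton: closed plain cardboard carton with a paper label and a tape band, square in section: 130 mm long, 50 x 50 mm in section, about 0.35 kg. The point is its centre, its x axis runs along its length. It may lie on any of its four long sides. May be absent (None).
- short1_mid (a point): short carton: as the long cartons but smaller: 95 mm long, 42 x 42 mm in section, about 0.22 kg. The point is its centre, its x axis runs along its length. It may lie on any of its four long sides. May be absent (None).
- short2_mid (a point): short carton: as the long cartons but smaller: 95 mm long, 42 x 42 mm in section, about 0.22 kg. The point is its centre, its x axis runs along its length. It may lie on any of its four long sides. May be absent (None).
- jar: a bystander among the cartons: squat round jar with a black lid, 68 mm in diameter, 55 mm tall; origin at its foot
- spray: a bystander: spray can, 52 mm in diameter, 170 mm tall; origin at its foot
- tub: a bystander: tub with a lid, 76 mm in diameter, 80 mm tall; origin at its foot
- bottle: a bystander: bottle, 60 mm in diameter, 180 mm tall; origin at its foot
- brush: a bystander: tint brush 200 mm long, lying along its x
- pricer: a bystander: red price gun lying on its side, about 185 x 145 mm, 28 mm tall; origin near its middle
Mind the look-alikes: they are no part of the job. Leave any pink look-alike of the part that bears long1_mid alone. What is shaped like the part that bears long2_mid but red is not meant.

How it is judged:
By the outcome, as a careful person would: the job done as asked, in the order asked, and still so for the second after the job is handed in, with the robot touching nothing.
Of long1, long2, long3, short1, short2 only 4 to 5 are there at a start; the rules pass over those that are not, and their reading is None.
At some moment in a run one of long1, long2, long3, short1, short2 may be knocked a few centimetres aside while the robot is not near it.
Once in a run the grip may slacken for a moment while it holds something.
It also fails if it takes over 210 s, if anything falls off the work surface, if the arm or the gripper's body presses on something with over 40 N, if the wrist force passes 120 N, or if a joint passes its speed limit or range.

ROBOT

A 6-joint arm with a two-finger parallel gripper is mounted at the origin on the work surface. World frame = base frame: x ahead of the robot, y to its left, z up, the work surface at z = 0. Lengths are in m, angles in rad, forces in N, time in s.
With the tool pointing down it reaches from about 0.275 to 0.85 m from the base axis. Payload 5.2 kg.
Tool frame: the origin (TCP) lies at the very end of the fingers, on their centre line; the grasp point (between the pads) lies 19 mm behind it; x points along the fingers, z is the direction in which the jaws open and shut, and the axes are right-handed (so a half turn about x gives the same grasp; the last joint's range is limited). The gripper opens to 85 mm and grips with 20 to 120 N. Pads are 22 mm wide; open, the fingers measure 114 mm over their backs; the gripper's body (76 mm by 85 mm) begins 54 mm behind the grasp point. The pads swing forward as they close: fully open they stand 13 mm farther back than shut.
Start: joints at [-1.496, 0.259, 1.535, -0, 1.348, -0.203], TCP at [0.151, -0.529, 0.207] pointing down, gripper open.
Joint ranges: [-3.14, 3.14], [-0.91, 2.08], [0.19, 2.58], [-1.22, 4.36], [0.22, 2.71], [-3.12, 3.12]. Speed limits (rad/s): [2.57, 2.57, 3.14, 3.14, 3.14, 3.14].

INTERFACE

Orientations are given as a rotation vector (axis times angle).
In Python, from rig import sensors, imaging, arm gives the robot as it stands. The module is installed in compiled form; this text tells all that it offers.
- The arm moves only by the tool send_rows, never from a script. Its argument "commands" is text: rows parted by semicolons, each of 7 numbers parted by spaces: the shift along the tool's x, y, z in m, then the turn, a rotation vector about the tool's x, y, z in degrees, then the opening, from 0 (shut) to 1 (fully open). A call has 1 to 5 rows; each row shifts and turns the pose as measured when the row begins, along the tool's axes as they then stand; what a row does not reach is not made up. A row lasts 1/8 s, in which the tool goes at most 62.5 mm and 10.7 degrees, less where a joint would pass 70% of its speed; a pose out of reach is approached as far as the arm can. A call is refused whole if a number of a shift passes 0.0625 or a number of a turn 10.7, either way. A call with a gripper value outside its range is refused whole. The fingers move at their own pace and stop on an object; "squeeze" is the grip in N (left out, the last holds). Time passes only in rows, so rows that do not move let the fingers close. It gives the time, the measured TCP pose, the force and the opening at its end, in the units of the state.
- sensors.read_state(): the state, without advancing time (a new reading comes with each control period).
- imaging.snapshot(name): name is "scene" or "top" or "wrist"; returns the picture (384x512x3 uint8, red, green, blue); there is no depth.
- imaging.camera_model(name): a dict with "camera_matrix" (3x3 intrinsics, pixels), "dist_coeffs" ([k1, k2, p1, p2, k3] as OpenCV has them; the pictures are not rectified), "eye" and "rotation" of the camera in the world. Camera axes: x right, y down, z forward; pixel columns grow to the right and rows downward; lengths in m; the calibration is good to about 2 mm. A picture is of the moment at which its call begins: read the wrist's pose just before it. camera_model takes no time and is no camera call; for the wrist camera it gives the pose at the moment of the call.
- arm.hand_in(): hands the job in, once; it reports no verdict.
The state is a dict: "time": time; "joints": joint angles; "joint_velocities": joint speeds; "tau": joint torques, N m; "position": TCP position; "orientation": TCP orientation; "force": force on the tool from outside, world axes, zero at the start; "moment": the same for the moment, N m; "width": opening from 0.0 (shut) to 1.0 (fully open).
Only numpy, scipy, OpenCV 4.12 (cv2) and the standard library are available. Lean on these libraries where they do the work, as an engineer would, in place of code of your own. Each camera call takes 0.05 s, during which the arm holds its last target. There are 200 camera calls.

## Working session

There is one attempt and no reset: what is moved stays moved. The work goes in short steps, Python scripts to look and compute and a tool call to move; the robot and the scene stay as the last step left them, time stands still between calls to the robot, and variables do not carry over. Pictures are saved under pics/ and viewed, about 12 in all and at most 16, crops included, and the job is handed in when it is done.

Besides the shell and the picture viewer there is one more tool, called after ">>>" as a command line: name --argument value ..., lists and objects as JSON in quotes. send_rows: Moves the arm, as the interface text tells. Its arguments: {"type":"object","properties":{"commands":{"type":"string"},"squeeze":{"type":"number"}},"required":["commands"]}

```bash
mkdir -p pics; ls; cat > h.py <<'E'
import numpy as np,cv2,json
from scipy.spatial.transform import Rotation as R
from rig import sensors,imaging,arm
def snap(n,f,save=True):
    m=imaging.camera_model(n);im=imaging.snapshot(n);np.savez('pics/'+f+'.npz',im=im,K=m['camera_matrix'],d=m['dist_coeffs'],e=m['eye'],r=m['rotation'])
    cv2.imwrite('pics/'+f+'.png',im[:,:,::-1]);return im,m
def load(f):
    z=np.load('pics/'+f+'.npz');return z['im'],dict(camera_matrix=z['K'],dist_coeffs=z['d'],eye=z['e'],rotation=z['r'])
def pix2w(m,uv,z):
    p=cv2.undistortPoints(np.array(uv,float).reshape(-1,1,2),np.array(m['camera_matrix']),np.array(m['dist_coeffs'])).reshape(-1,2)
    d=np.c_[p,np.ones(len(p))]@np.array(m['rotation']).T;e=np.array(m['eye'])
    return e+d*((z-e[2])/d[:,2])[:,None]
def w2pix(m,P):
    r=np.array(m['rotation']).T;t=-r@np.array(m['eye'])
    return cv2.projectPoints(np.array(P,float).reshape(-1,1,3),cv2.Rodrigues(r)[0],t,np.array(m['camera_matrix']),np.array(m['dist_coeffs']))[0].reshape(-1,2)
def st():
    s=sensors.read_state();return s
E
python3 - <<'E'
from h import *
a,m=snap('top','top0');b,n=snap('scene','sc0')
print(m,n);s=st();print({k:np.round(v,3) for k,v in s.items()})
print(R.from_rotvec(s['orientation']).as_matrix().round(3))
w=imaging.camera_model('wrist');print(w)
cv2.imwrite('pics/top0b.png',cv2.resize(a[:,:,::-1],(800,600),interpolation=cv2.INTER_CUBIC))
E
```

```text
pics
{'camera_matrix': array([[417.26759446,   0.        , 253.87458145],
       [  0.        , 417.26759446, 186.92928913],
       [  0.        ,   0.        ,   1.        ]]), 'dist_coeffs': array([-0.00754444,  0.        ,  0.        ,  0.        ,  0.        ]), 'eye': array([0.40914235, 0.0063219 , 1.42863632]), 'rotation': array([-2.17619984,  2.19672492, -0.05294678])} {'camera_matrix': array([[498.06123481,   0.        , 252.95211436],
       [  0.        , 498.06123481, 195.53625089],
       [  0.        ,   0.        ,   1.        ]]), 'dist_coeffs': array([-0.05569467,  0.        ,  0.        ,  0.        ,  0.        ]), 'eye': array([1.19250322, 1.20944644, 0.99228442]), 'rotation': array([-0.68560802, -2.46294681,  1.35832965])}
{'time': np.float64(0.1), 'joints': array([-1.496,  0.259,  1.536,  0.   ,  1.348, -0.203]), 'joint_velocities': array([ 0.001, -0.002, -0.002, -0.   , -0.002, -0.   ]), 'tau': array([ 1.0000e-03, -4.4697e+01, -2.9125e+01, -0.0000e+00,  6.0000e-03,
        0.0000e+00]), 'position': array([ 0.151, -0.528,  0.206]), 'orientation': array([ 1.003,  1.329, -1.001]), 'force': array([ 0.69 ,  0.656, -0.167]), 'moment': array([ 0.049,  0.036, -0.037]), 'width': np.float64(1.0)}
[[-0.     0.962  0.274]
 [ 0.002  0.274 -0.962]
 [-1.     0.    -0.002]]
{'camera_matrix': array([[343.51550649,   0.        , 258.30839478],
       [  0.        , 343.51550649, 190.00440459],
       [  0.        ,   0.        ,   1.        ]]), 'dist_coeffs': array([-0.09150399,  0.        ,  0.        ,  0.        ,  0.        ]), 'eye': array([ 0.22805177, -0.50695643,  0.37332663]), 'rotation': array([ 2.29322065, -1.73070221, -0.28163169])}
```

```bash
sed -i "s/m=imaging.camera_model(n);/m=dict(imaging.camera_model(n));m['rotation']=R.from_rotvec(m['rotation']).as_matrix();/" h.py
python3 - <<'E'
import numpy as np
from h import *
for f in('top0','sc0'):
    z=dict(np.load('pics/'+f+'.npz'));z['r']=R.from_rotvec(z['r']).as_matrix();np.savez('pics/'+f+'.npz',**z)
E
```

```text
(no output)
```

View pics/top0b.png

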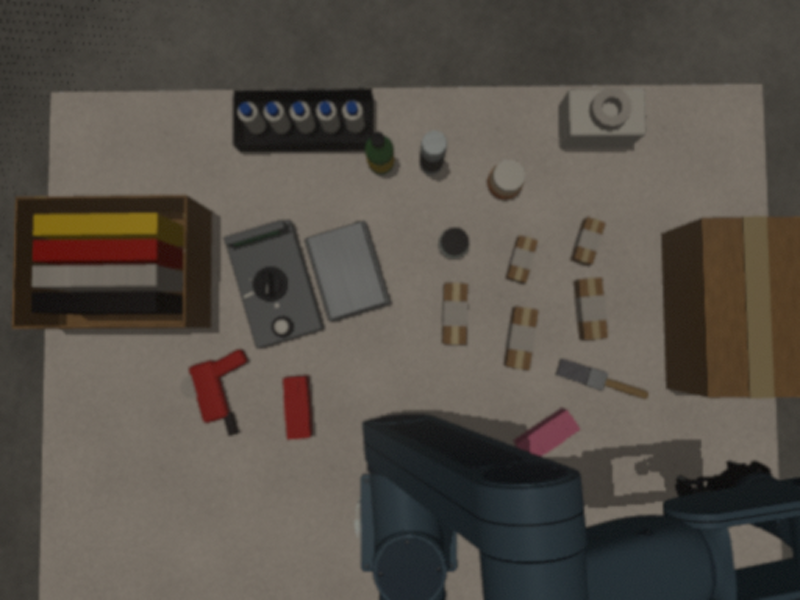

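View pics/sc0.png

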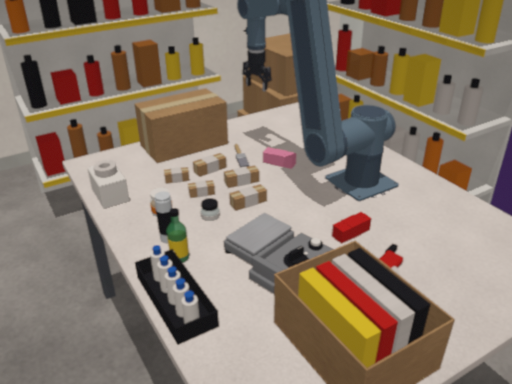

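```bash
python3 - <<'E'
from h import *
im,m=load('top0')
c=cv2.resize(im[125:245,275:400,::-1],None,fx=4.8,fy=4.8,interpolation=cv2.INTER_CUBIC)
d=cv2.resize(im[130:235,140:255,::-1],None,fx=5,fy=5,interpolation=cv2.INTER_CUBIC)
c=cv2.convertScaleAbs(c,alpha=1.5);d=cv2.convertScaleAbs(d,alpha=1.6)
cv2.imwrite('pics/c1.png',c);cv2.imwrite('pics/d1.png',d);print(c.shape,d.shape)
E
```

```text
(576, 600, 3) (525, 575, 3)
```

View pics/c1.png

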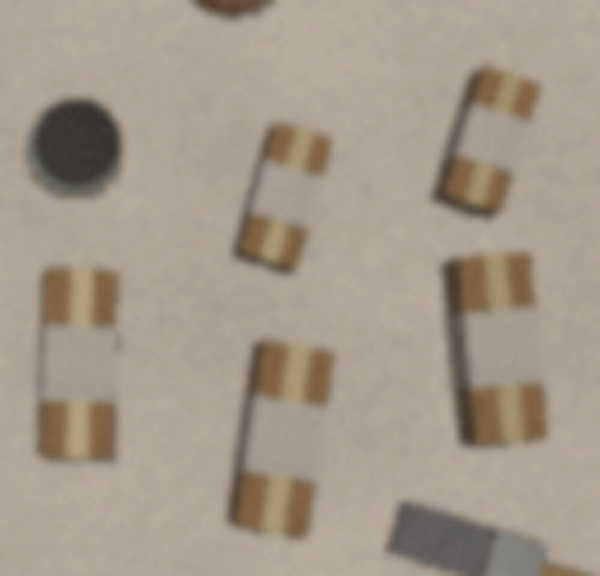

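View pics/d1.png

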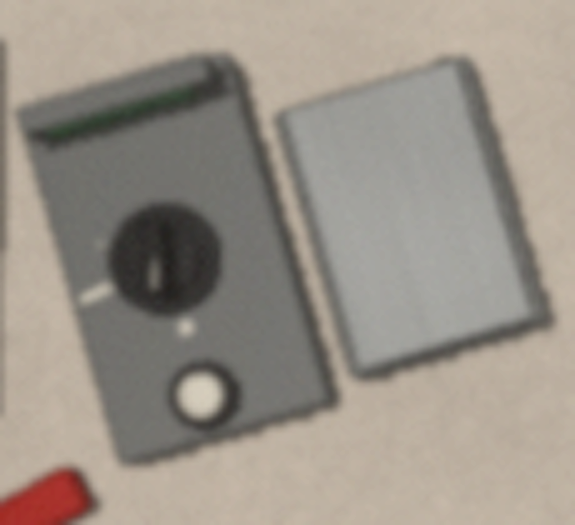

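```bash
python3 - <<'E'
from h import *
im,m=load('top0')
def rect(c,off,s,z):
    p=(np.array(c,float)+.5)/s-.5+np.array(off); w=pix2w(m,p,z)[:,:2]
    cen=w.mean(0); e=[np.linalg.norm(w[i]-w[(i+1)%4])*1e3 for i in range(4)]
    u=(w[0]+w[1]-w[2]-w[3]); print(cen.round(3),'lens',np.round(e),'yaw',np.degrees(np.arctan2(u[1],u[0])).round(1))
for n,c,z in [('A',[(43,270),(118,268),(115,460),(38,458)],.05),('B',[(260,342),(333,345),(310,537),(238,525)],.05),('C',[(460,260),(530,253),(547,437),(470,443)],.05),
 ('D',[(270,125),(330,133),(297,270),(240,255)],.042),('E',[(480,68),(540,82),(500,215),(445,200)],.042)]:
    print(n,end=' ');rect(c,(275,125),4.8,z)
print('plat',end=' ');rect([(280,112),(460,62),(537,315),(360,372)],(140,130),5,.055)
for n,p,z in [('dial',(163,258),.082),('discdial',(165,258),.052),('btn',(200,395),.06),('dot',(185,327),.038)]:
    print(n,pix2w(m,np.array(p)/5+np.array([140,130]),z).round(3))
E
```

```text
A [ 0.445 -0.102] lens [ 52. 132.  53. 129.] yaw -2.0
B [ 0.393 -0.243] lens [ 50. 132.  50. 126.] yaw -8.0
C [ 0.453 -0.392] lens [ 48. 127.  53. 126.] yaw 2.7
D [ 0.56  -0.247] lens [42. 99. 41. 93.] yaw -14.3
E [ 0.597 -0.391] lens [43. 98. 39. 96.] yaw -17.1
plat [0.539 0.127] lens [124. 176. 122. 181.] yaw 16.7
dial [[0.508 0.283 0.082]]
discdial [[0.511 0.288 0.052]]
btn [[0.42  0.263 0.06 ]]
dot [[0.465 0.278 0.038]]
```

>>> send_rows --commands "0 0.038 -0.0455 0 0 0 1;0 0.038 -0.0455 0 0 0 1;0 0.038 -0.0455 0 0 0 1;0 0.038 -0.0455 0 0 0 1;0 0.038 -0.0455 0 0 0 1"

```text
time: 0.72
position: [0.2724, -0.2527, 0.2041]
orientation: [1.012, 1.328, -1.005]
force: [0.7, -0.2, -0.1]
width: 0.997
```

>>> send_rows --commands "0 0.038 -0.0455 0 0 0 1;0 0.038 -0.0455 0 0 0 1;0 0.038 -0.0455 0 0 0 1;0 0.038 -0.0455 0 0 0 1;0 0.038 -0.0455 0 0 0 1"

```text
time: 1.35
position: [0.3969, 0.0266, 0.2056]
orientation: [1.014, 1.324, -1.006]
force: [1.5, -1.8, 0.8]
width: 0.999
```

>>> send_rows --commands "-0.02 0.025 -0.034 0 0 0 1;-0.02 0.025 -0.034 0 0 0 1;-0.02 0.025 -0.034 0 0 0 1;-0.02 0.025 -0.034 0 0 0 1;0 0 0 0 0 0 0.5"

```text
time: 1.98
position: [0.4572, 0.194, 0.2867]
orientation: [1.008, 1.331, -1.002]
force: [-0.6, -0.3, -0.2]
width: 0.818
```

```bash
python3 - <<'E'
from h import *
s=st();print(s['position'].round(4),R.from_rotvec(s['orientation']).as_matrix().round(3),s['joints'].round(2))
im,m=snap('wrist','w1');print(m['eye'],m['rotation'].round(2))
cv2.imwrite('pics/w1b.png',cv2.convertScaleAbs(cv2.resize(im[:,:,::-1],(800,600),interpolation=cv2.INTER_CUBIC),alpha=1.3))
E
```

```text
[0.4572 0.194  0.2867] [[-0.001  0.963  0.271]
 [ 0.005  0.271 -0.962]
 [-1.     0.    -0.005]] [0.17 0.12 1.52 0.01 1.51 1.47]
[0.53465853 0.21462901 0.45360296] [[ 0.27 -0.91 -0.3 ]
 [-0.96 -0.26 -0.08]
 [-0.    0.32 -0.95]]
```

View pics/w1b.png

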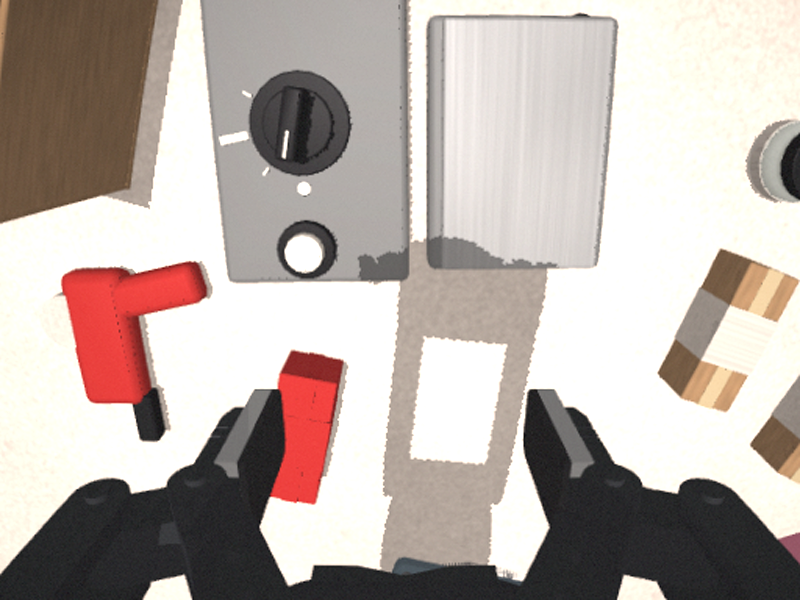

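```bash
python3 - <<'E'
from h import *
im,m=load('w1')
def P(c,z): return pix2w(m,(np.array(c,float)+.5)/1.5625-.5,z)[:,:2]
w=P([(430,15),(617,17),(599,268),(428,268)],.055);e=[np.linalg.norm(w[i]-w[(i+1)%4])*1e3 for i in range(4)]
u=w[0]+w[1]-w[2]-w[3];v=w[0]+w[3]-w[1]-w[2];print(w.round(4),w.mean(0).round(4),np.round(e),np.degrees(np.arctan2(*u[::-1])),np.degrees(np.arctan2(-v[0],v[1])))
d=P([(300,122)],.052)[0];b=P([(304,253)],.06)[0];o=P([(304,189)],.038)[0];print('disc',d,'btn',b,'dot',o,np.linalg.norm(d-b),np.degrees(np.arctan2(*(d-b)[::-1])))
f=P([(294,88),(289,160)],.082);print('bar',f,f.mean(0),np.degrees(np.arctan2(*(f[0]-f[1])[::-1])))
p=P([(287,130),(283,158)],.082);print(np.degrees(np.arctan2(*(p[0]-p[1])[::-1])))
E
```

```text
[[0.6065 0.2184]
 [0.6431 0.0942]
 [0.4709 0.0412]
 [0.4344 0.1691]] [0.5387 0.1307] [129. 180. 133. 179.] 16.53719310531456 16.159945127143896
disc [0.51324411 0.28841208] btn [0.42143638 0.26315391] dot [0.4646454  0.27696215] 0.09521888515180581 15.382660205372096
bar [[0.5349877  0.29162268]
 [0.48850877 0.28462609]] [0.51174824 0.28812438] 8.560603965544205
4.071705328895481
```

>>> send_rows --commands "0.005 0 0 -10.6 0 0 0.5;0.005 0 0 -10.6 0 0 0.5;0.005 0 0 -10.6 0 0 0.5;0.005 0 0 -10.6 0 0 0.5;0.005 0 0 -10.6 0 0 0.5"

```text
time: 2.65
position: [0.4516, 0.1865, 0.2553]
orientation: [0.279, 1.565, -0.283]
force: [-0.1, -0.5, -1.0]
width: 0.498
```

>>> send_rows --commands "0.005 0 0 -10.6 0 0 0.5;0.005 0 0 -10.6 0 0 0.5;0.005 0 0 -10.6 0 0 0.5;0.005 0 0 -10.6 0 0 0.5;0.005 0 0 -10.6 0 0 0.5"

```text
time: 3.28
position: [0.4459, 0.1789, 0.2245]
orientation: [-0.454, 1.547, 0.458]
force: [0.0, 1.5, 0.3]
width: 0.498
```

>>> send_rows --commands "0.005 0 0 -10.6 0 0 0.5;0.005 0 0 -10.6 0 0 0.5;0.005 0 0 -10.6 0 0 0.5;0.005 0 0 -10.6 0 0 0.5;0.005 0 0 -10.6 0 0 0.5"

```text
time: 3.9
position: [0.4396, 0.1713, 0.1941]
orientation: [-1.16, 1.265, 1.19]
force: [0.3, -0.6, 0.1]
width: 0.497
```

```bash
cat >> h.py <<'E'
def go(x,y,z,yaw,n=None):
    """print remaining shift in tool axes after settling yaw, and the yaw turn (deg about tool x)"""
    s=st();M=R.from_rotvec(s['orientation']).as_matrix();p=np.array(s['position'])
    psi=np.degrees(np.arctan2(M[1,1],M[0,1]));turn=-(yaw-psi+180)%360-180
    turn=-((yaw-psi+180)%360-180)
    d=M.T@(np.array([x,y,z])-p)
    t=np.radians(turn);d2=R.from_rotvec([t,0,0]).as_matrix().T@d
    tilt=np.degrees(np.cross(M[:,0],[0,0,-1])@M)
    print('t',round(float(s['time']),2),'pos',p.round(4),'psi',psi.round(2),'turn',turn.round(2),'shift now-axes',d.round(4),'after-turn',d2.round(4),'tilt',tilt.round(2),'q',np.round(s['joints'],2),'F',np.round(s['force'],1),'w',round(float(s['width']),3))
E
python3 -c "
from h import *
go(.5125,.288,.12,-174)"
```

```text
t 3.9 pos [0.4396 0.1713 0.1941] psi 176.93 turn -9.07 shift now-axes [ 0.0706 -0.069   0.1211] after-turn [ 0.0706 -0.0873  0.1087] tilt [-0.   -0.57 -1.93] q [ 0.14  0.15  1.71 -0.    1.32 -1.38] F [ 0.3 -0.6  0.1] w 0.497
```

>>> send_rows --commands "0 0 0 -9 -0.6 -1.9 0.5;0.02 -0.029 0.036 0 0 0 0.5;0.02 -0.029 0.036 0 0 0 0.5;0.02 -0.029 0.036 0 0 0 0.5;0 0 0 0 0 0 0.5"

```text
time: 4.53
position: [0.5122, 0.2821, 0.1281]
orientation: [-1.282, 1.166, 1.29]
force: [-0.4, -0.3, -0.2]
width: 0.497
```

```bash
python3 -c "
from h import *
go(.5125,.288,.058,-174)"
```

```text
t 4.53 pos [0.5122 0.2821 0.1281] psi -174.12 turn -0.12 shift now-axes [ 0.07   -0.0015  0.0059] after-turn [ 0.07   -0.0015  0.0059] tilt [-0.   -0.05 -0.48] q [ 0.31  0.39  1.55  0.    1.21 -1.36] F [-0.4 -0.3 -0.2] w 0.497
```

>>> send_rows --commands "0.025 -0.0015 0.006 0 0 -0.5 0.5;0.025 0 0 0 0 0 0.5;0.018 0 0 0 0 0 0.5;0.003 0 0 0 0 0 0.5"

```text
time: 5.03
position: [0.51, 0.2809, 0.0551]
orientation: [-1.284, 1.167, 1.283]
force: [0.4, -0.7, 0.0]
width: 0.499
```

```bash
python3 - <<'E'
from h import *
go(.5125,.288,.058,-174)
im,m=snap('wrist','w2')
c=cv2.convertScaleAbs(cv2.resize(im[:,:,::-1],(640,480),interpolation=cv2.INTER_CUBIC),alpha=1.3);cv2.imwrite('pics/w2b.png',c)
E
```

```text
t 5.03 pos [0.51   0.2809 0.0551] psi -174.31 turn -0.31 shift now-axes [-0.0029 -0.0032  0.0068] after-turn [-0.0029 -0.0033  0.0068] tilt [-0.   -0.26 -0.23] q [ 0.31  0.46  1.64 -0.    1.05 -1.35] F [ 0.4 -0.7  0. ] w 0.499
```

View pics/w2b.png

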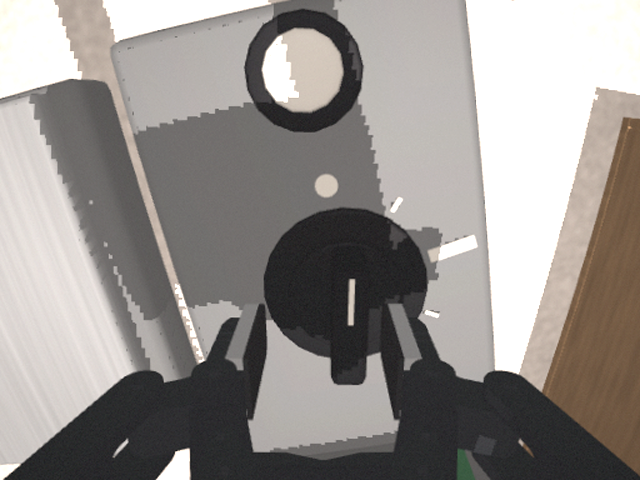

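>>> send_rows --commands "-0.003 -0.003 0.008 0 -0.3 -0.2 0.4;0 0 0 0 0 0 0.1;0 0 0 0 0 0 0;0 0 0 0 0 0 0;0 0 0 0 0 0 0" --squeeze 40

```text
time: 5.7
position: [0.5144, 0.2895, 0.0622]
orientation: [-1.282, 1.155, 1.278]
force: [-0.8, 0.3, -0.2]
width: -0.002
```

```bash
python3 -c "
from h import *
go(.5125,.288,.058,-174)"
```

```text
t 5.7 pos [0.5144 0.2895 0.0622] psi -174.34 turn -0.34 shift now-axes [ 0.0042  0.0021 -0.0013] after-turn [ 0.0042  0.0021 -0.0013] tilt [-0.    0.12  0.32] q [ 0.32  0.46  1.63  0.    1.05 -1.35] F [-0.8  0.3 -0.2] w -0.002
```

```bash
python3 - <<'E'
from h import *
im,m=snap('wrist','w3')
c=cv2.convertScaleAbs(cv2.resize(im[:,:,::-1],(640,480),interpolation=cv2.INTER_CUBIC),alpha=1.6);cv2.imwrite('pics/w3b.png',c)
print(w2pix(m,[[*st()['position']]])*1.25)
E
```

```text
[[324.18149441 296.09317339]]
```

View pics/w3b.png

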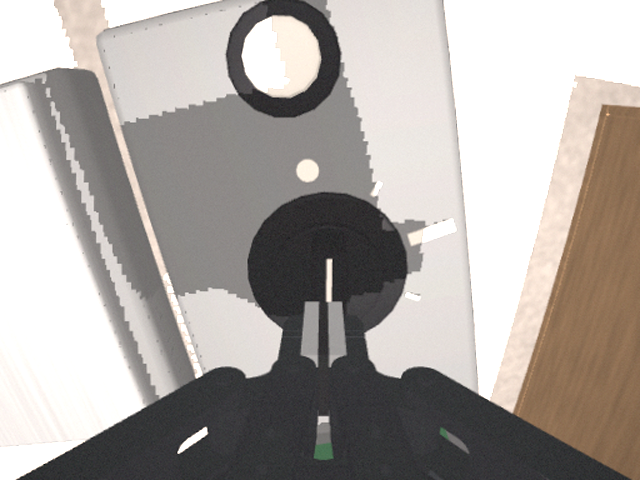

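```bash
python3 - <<'E'
from h import *
s=st();M=R.from_rotvec(s['orientation']).as_matrix();im,m=load('w3')
for h in(0,.005,.01,.015,.02,.025,.03,.035):
    print(h,[ (w2pix(m,s['position']+M@np.array([-h,y,z]))*1.25).round().tolist()[0] for y,z in((.011,0),(0,0),(.011,.005))])
c=np.cos(np.radians(6));q=np.sin(np.radians(6))
for l in(-.0245,.0245): print((w2pix(m,[[.5125+l*c,.288+l*q,.082]])*1.25).round())
E
```

```text
0 [[324.0, 273.0], [324.0, 296.0], [336.0, 273.0]]
0.005 [[324.0, 277.0], [324.0, 301.0], [336.0, 277.0]]
0.01 [[324.0, 282.0], [324.0, 307.0], [337.0, 282.0]]
0.015 [[324.0, 288.0], [324.0, 313.0], [337.0, 288.0]]
0.02 [[324.0, 293.0], [324.0, 319.0], [338.0, 293.0]]
0.025 [[324.0, 299.0], [324.0, 326.0], [338.0, 299.0]]
0.03 [[324.0, 306.0], [324.0, 333.0], [338.0, 306.0]]
0.035 [[324.0, 313.0], [324.0, 340.0], [339.0, 312.0]]
[[320. 255.]]
[[321. 368.]]
```

```bash
python3 - <<'E'
from h import *
im,m=load('w3')
for n,p in (('btn',[.4214,.2632,.06]),('dot',[.4646,.277,.038]),('disc',[.5132,.2884,.052])): print(n,(w2pix(m,[p])*1.25).round())
print(pix2w(m,np.array([(281,56)])/1.25,.06),pix2w(m,np.array([(308,170)])/1.25,.038))
print(m['eye'])
E
```

```text
btn [[278.  60.]]
dot [[307. 169.]]
disc [[322. 283.]]
[[0.41993048 0.26417417 0.06      ]] [[0.46516535 0.27752182 0.038     ]]
[0.43155017 0.28048419 0.22867611]
```

>>> send_rows --commands "0 0.002 0 0 0 0 0.4;0 0 0 0 0 0 0.4;0.007 0 0 0 0 0 0.4;0 0 0 0 0 0 0.4"

```text
time: 6.25
position: [0.5119, 0.2893, 0.0543]
orientation: [-1.282, 1.156, 1.279]
force: [-0.2, 0.2, -0.1]
width: 0.404
```

>>> send_rows --commands "0 0 0 0 0 0 0;0 0 0 0 0 0 0;0 0 0 0 0 0 0;0 0 0 0 0 0 0"

```text
time: 6.75
position: [0.5118, 0.2913, 0.0545]
orientation: [-1.28, 1.153, 1.28]
force: [-0.2, 0.1, 0.3]
width: 0.142
```

>>> send_rows --commands "0 0 0 0 0 0 0.3;0.003 0 0 0 0 0 0.3;0.003 0 0 0 0 0 0.3;0 0 0 0 0 0 0.3"

```text
time: 7.25
position: [0.512, 0.2907, 0.048]
orientation: [-1.28, 1.154, 1.28]
force: [0.1, -0.2, 0.2]
width: 0.303
```

>>> send_rows --commands "0 0 0 0 0 0 0;0 0 0 0 0 0 0;0 0 0 0 0 0 0;0 0 0 0 0 0 0"

```text
time: 7.75
position: [0.5119, 0.2914, 0.0483]
orientation: [-1.279, 1.153, 1.28]
force: [-0.3, 0.7, -0.0]
width: 0.146
```

```bash
python3 - <<'E'
from h import *
go(.5125,.288,.05,-174)
im,m=snap('wrist','w4')
c=cv2.convertScaleAbs(cv2.resize(im[100:330,120:400,::-1],None,fx=2.5,fy=2.5,interpolation=cv2.INTER_CUBIC),alpha=2.5);cv2.imwrite('pics/w4b.png',c)
E
```

```text
t 7.75 pos [0.5119 0.2914 0.0483] psi -174.38 turn -0.38 shift now-axes [-0.0017 -0.0002 -0.0034] after-turn [-0.0017 -0.0002 -0.0034] tilt [-0.    0.31  0.31] q [ 0.33  0.47  1.64  0.    1.02 -1.35] F [-0.3  0.7 -0. ] w 0.146
```

View pics/w4b.png

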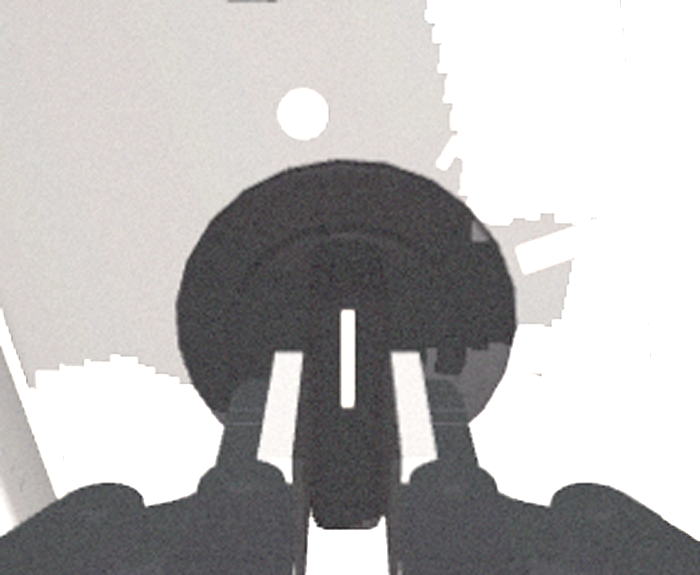

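>>> send_rows --commands "0 0 0 10 0 0 0;0 0 0 10 0 0 0;0 0 0 10 0 0 0;0 0 0 10 0 0 0;0 0 0 10 0 0 0"

```text
time: 8.43
position: [0.5119, 0.2915, 0.0483]
orientation: [-0.598, 1.479, 0.604]
force: [-0.1, 1.1, -0.8]
width: 0.147
```

```bash
python3 -c "
from h import *
go(.512,.290,.049,115.9)"
```

```text
t 8.43 pos [0.5119 0.2915 0.0483] psi 134.1 turn 18.2 shift now-axes [-0.0007 -0.0011 -0.001 ] after-turn [-0.0007 -0.0014 -0.0006] tilt [-0.    0.43 -0.05] q [ 0.33  0.47  1.64  0.    1.02 -0.45] F [-0.1  1.1 -0.8] w 0.147
```

>>> send_rows --commands "0 0 0 9.1 0 0 0;0 0 0 9.1 0 0 0;0 0 0 0 0 0 0"

```text
time: 8.8
position: [0.512, 0.2916, 0.0483]
orientation: [-0.343, 1.537, 0.35]
force: [0.6, 0.2, -1.2]
width: 0.143
```

```bash
python3 - <<'E'
from h import *
go(.512,.290,.049,115.9)
im,m=snap('wrist','w5')
c=cv2.convertScaleAbs(cv2.resize(im[60:330,100:420,::-1],None,fx=2,fy=2,interpolation=cv2.INTER_CUBIC),alpha=2);cv2.imwrite('pics/w5b.png',c)
E
```

```text
t 8.8 pos [0.512  0.2916 0.0483] psi 115.35 turn -0.55 shift now-axes [-0.0007 -0.0014 -0.0007] after-turn [-0.0007 -0.0014 -0.0007] tilt [ 0.    0.4  -0.18] q [ 0.33  0.47  1.64  0.    1.02 -0.12] F [ 0.6  0.2 -1.2] w 0.143
```

View pics/w5b.png

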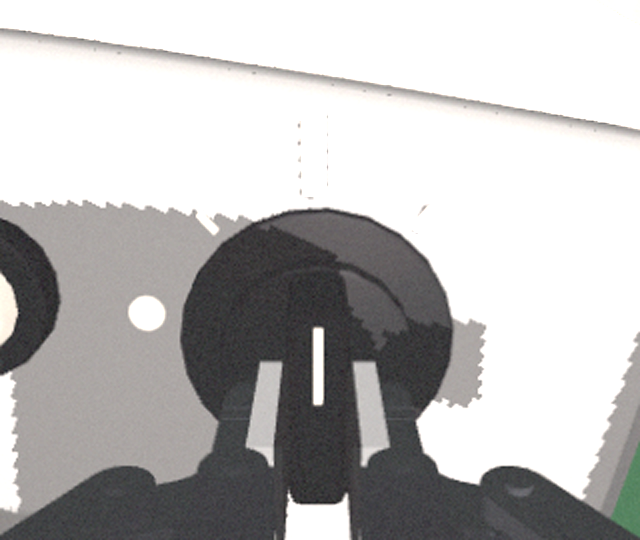

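>>> send_rows --commands "0 0 0 0 0 0 0.4;0 0 0 0 0 0 0.4;-0.02 0 0 0 0 0 0.4;-0.03 0 0 0 0 0 1;-0.03 0 0 -10.5 0 0 1"

```text
time: 9.48
position: [0.5096, 0.2897, 0.1271]
orientation: [-0.498, 1.513, 0.503]
force: [-0.5, -0.3, 0.7]
width: 0.812
```

>>> send_rows --commands "-0.03 0 0 -10.5 0 0 1;-0.03 0 0 -10.5 0 0 1;0 0 0 -10.5 0 0 1;0 0 0 -10.5 0 0 1;0 0 0 -10.5 0 0 1"

```text
time: 10.1
position: [0.5114, 0.2895, 0.1933]
orientation: [-1.214, 1.198, 1.213]
force: [-0.0, -0.4, 0.6]
width: 1.002
```

```bash
python3 -c "
from h import *
go(.445,-.102,.12,178)"
```

```text
t 10.1 pos [0.5114 0.2895 0.1933] psi -179.57 turn 2.43 shift now-axes [ 0.0712  0.0698 -0.3913] after-turn [ 0.0712  0.0531 -0.3939] tilt [-0.    0.25  0.31] q [ 0.32  0.33  1.47  0.    1.33 -1.26] F [-0.  -0.4  0.6] w 1.002
```

>>> send_rows --commands "0 0.0075 -0.056 2.4 0.3 0.3 1;0 0.0075 -0.056 0 0 0 1;0 0.0075 -0.056 0 0 0 1;0 0.0075 -0.056 0 0 0 1;0.02 0.0075 -0.056 0 0 0 1"

```text
time: 10.72
position: [0.4691, 0.0057, 0.1745]
orientation: [-1.2, 1.215, 1.189]
force: [0.9, -1.2, -0.1]
width: 1.0
```

>>> send_rows --commands "0.02 0.0075 -0.056 0 0 0 1;0.01 0.0075 -0.056 0 0 0 1;0 0 0 0 0 0 1"

```text
time: 11.1
position: [0.4501, -0.1132, 0.1436]
orientation: [-1.199, 1.216, 1.186]
force: [-0.4, 0.6, 0.2]
width: 1.001
```

```bash
python3 - <<'E'
from h import *
go(.445,-.102,.12,178)
im,m=snap('wrist','w6')
c=cv2.convertScaleAbs(cv2.resize(im[:,:,::-1],(640,480),interpolation=cv2.INTER_CUBIC),alpha=.8);cv2.imwrite('pics/w6b.png',c)
E
```

```text
t 11.1 pos [ 0.4501 -0.1132  0.1436] psi 178.75 turn 0.75 shift now-axes [0.0235 0.0056 0.0112] after-turn [0.0235 0.0057 0.0111] tilt [ 0.   -0.19  0.43] q [-0.49  0.16  1.83  0.    1.14 -2.04] F [-0.4  0.6  0.2] w 1.001
```

View pics/w6b.png

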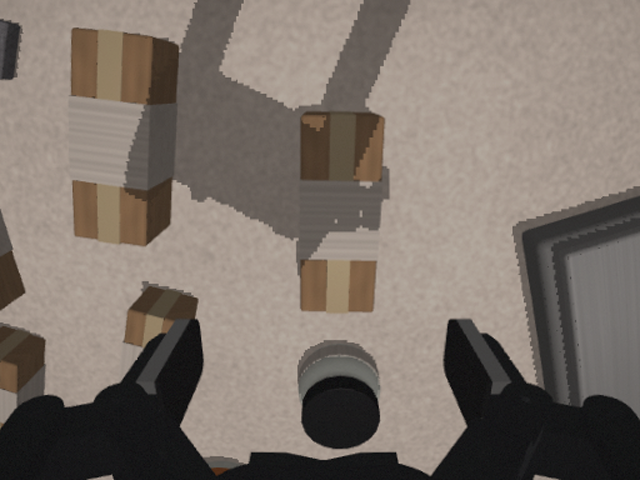

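```bash
cat >> h.py <<'E'
def rect(m,c,s,z):
    w=pix2w(m,(np.array(c,float)+.5)/s-.5,z)[:,:2]
    e=[round(np.linalg.norm(w[i]-w[(i+1)%4])*1e3) for i in range(4)];u=w[0]+w[1]-w[2]-w[3]
    print('rect cen',w.mean(0).round(4),'edges',e,'yaw',np.degrees(np.arctan2(*u[::-1])).round(1))
E
python3 - <<'E'
from h import *
im,m=load('w6')
rect(m,[(303,113),(383,117),(375,311),(301,311)],1.25,.05)
rect(m,[(72,28),(152,40),(146,245),(75,237)],1.25,.05)
print(w2pix(m,[[.4501,-.1132,.05],[.4501,-.1132,.1436],[.445,-.102,.05]])*1.25)
E
```

```text
rect cen [ 0.4442 -0.1031] edges [47, 128, 50, 130] yaw 178.0
rect cen [ 0.3922 -0.2438] edges [48, 126, 49, 129] yaw 170.3
[[324.45619523 229.25092861]
 [324.46614533 295.90045031]
 [342.01254685 221.21396902]]
```

>>> send_rows --commands "0.03 0.0055 0.0105 0.8 -0.2 0.4 1;0.03 0 0 0 0 0 1;0.03 0 0 0 0 0 1;0.01 0 0 0 0 0 1;0 0 0 0 0 0 1"

```text
time: 11.78
position: [0.4485, -0.0958, 0.0442]
orientation: [-1.192, 1.217, 1.185]
force: [0.6, 0.6, -0.0]
width: 1.002
```

```bash
python3 - <<'E'
from h import *
go(.4447,-.1025,.01,178)
E
```

```text
t 11.78 pos [ 0.4485 -0.0958  0.0442] psi 178.47 turn 0.47 shift now-axes [ 0.0342  0.0039 -0.0069] after-turn [ 0.0342  0.0038 -0.0069] tilt [-0.    0.03  0.36] q [-0.46  0.28  1.97  0.    0.89 -2.  ] F [ 0.6  0.6 -0. ] w 1.002
```

>>> send_rows --commands "0.012 0.0035 -0.0065 0.5 0 0.3 1;0.012 0 0 0 0 0 1;0.01 0 0 0 0 0 1;0 0 0 0 0 0 1"

```text
time: 12.28
position: [0.4467, -0.1031, 0.0101]
orientation: [-1.186, 1.223, 1.179]
force: [0.1, 0.7, -0.1]
width: 1.002
```

```bash
python3 - <<'E'
from h import *
go(.4447,-.1025,.01,178)
E
```

```text
t 12.28 pos [ 0.4467 -0.1031  0.0101] psi 177.98 turn -0.02 shift now-axes [0.0001 0.002  0.0005] after-turn [0.0001 0.002  0.0005] tilt [-0.   -0.07  0.28] q [-0.47  0.34  2.    0.    0.8  -2.01] F [ 0.1  0.7 -0.1] w 1.002
```

>>> send_rows --commands "0 0.002 0 0 0 0.2 0.5;0 0 0 0 0 0 0.3;0 0 0 0 0 0 0.3;0 0 0 0 0 0 0.3" --squeeze 60

```text
time: 12.78
position: [0.4449, -0.1032, 0.0107]
orientation: [-1.185, 1.226, 1.181]
force: [-0.2, -0.2, -2.5]
width: 0.57
```

```bash
python3 - <<'E'
from h import *
go(.4447,-.1025,.01,178)
im,m=snap('wrist','w7')
cv2.imwrite('pics/w7b.png',cv2.resize(im[:,:,::-1],(640,480)))
im,m=snap('scene','s7')
cv2.imwrite('pics/s7b.png',cv2.resize(im[120:280,140:340,::-1],(800,640))[:600])
E
```

```text
t 12.78 pos [ 0.4449 -0.1032  0.0107] psi 177.97 turn -0.03 shift now-axes [0.0007 0.0002 0.0007] after-turn [0.0007 0.0002 0.0007] tilt [ 0.   -0.09  0.11] q [-0.47  0.33  2.   -0.    0.81 -2.01] F [-0.2 -0.2 -2.5] w 0.57
```

View pics/s7b.png

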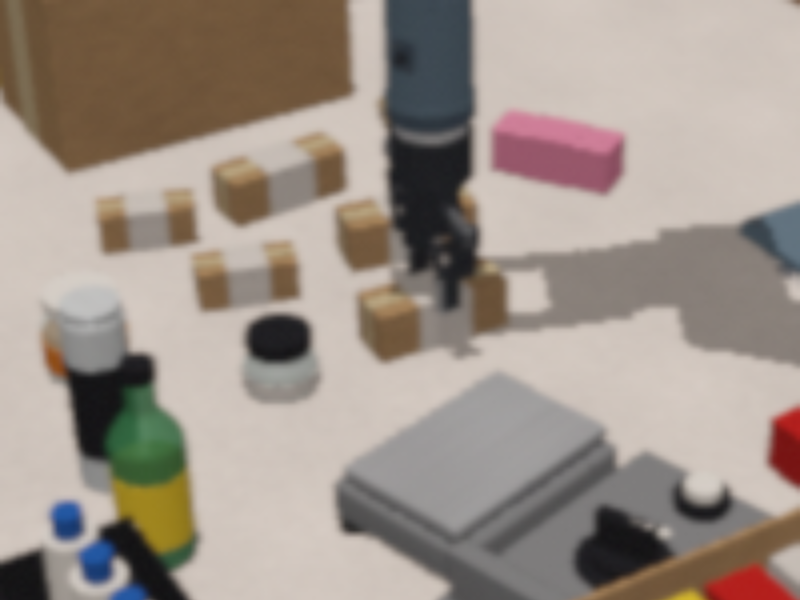

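>>> send_rows --commands "-0.03 0 0 0 0 0 0.3;-0.05 0 0 0 0 0 0.3;-0.04 0 0 -6.1 0 0 0.3;0 0 0 -6.1 0 0 0.3;0 0 0 -6.1 0 0 0.3"

```text
time: 13.5
position: [0.4431, -0.1023, 0.1329]
orientation: [-1.421, 1.057, 1.424]
force: [-0.8, -0.3, -3.3]
width: 0.566
```

>>> send_rows --commands "0 -0.031 0.0385 0 0 0 0.3;0 -0.031 0.0385 0 0 0 0.3;0 -0.031 0.0385 0 0 0 0.3;0 -0.031 0.0385 0 0 0 0.3;0 -0.01 0.02 0 0 0 0.3"

```text
time: 14.12
position: [0.5228, 0.1062, 0.1312]
orientation: [-1.418, 1.062, 1.421]
force: [-0.5, -0.3, -2.4]
width: 0.568
```

```bash
python3 - <<'E'
from h import *
go(.540,.1265,.0665,-163.7)
im,m=snap('wrist','w8')
E
```

```text
t 14.12 pos [0.5228 0.1062 0.1312] psi -163.46 turn 0.24 shift now-axes [ 0.0646 -0.0225  0.0145] after-turn [ 0.0646 -0.0224  0.0146] tilt [-0.   -0.01 -0.2 ] q [-0.01  0.3   1.68 -0.    1.17 -1.87] F [-0.5 -0.3 -2.4] w 0.568
```

>>> send_rows --commands "0 -0.022 0.0145 0.2 0 -0.2 0.3;0.025 0 0 0 0 0 0.3;0.02 0 0 0 0 0 0.3;0 0 0 0 0 0 0.3"

```text
time: 14.68
position: [0.5383, 0.1297, 0.0831]
orientation: [-1.416, 1.06, 1.422]
force: [0.5, -0.5, -2.4]
width: 0.565
```

```bash
python3 - <<'E'
from h import *
go(.540,.1265,.0665,-163.7)
E
```

```text
t 14.68 pos [0.5383 0.1297 0.0831] psi -163.48 turn 0.22 shift now-axes [ 0.0166 -0.0008 -0.0036] after-turn [ 0.0166 -0.0008 -0.0036] tilt [-0.    0.11 -0.19] q [ 0.03  0.38  1.69  0.    1.08 -1.83] F [ 0.5 -0.5 -2.4] w 0.565
```

>>> send_rows --commands "0.012 -0.001 -0.0035 0.2 0 -0.2 0.3;0.003 0 0 0 0 0 0.3;0 0 0 0 0 0 0.3"

```text
time: 15.05
position: [0.541, 0.1257, 0.0683]
orientation: [-1.415, 1.059, 1.415]
force: [-0.7, 0.3, -2.7]
width: 0.567
```

```bash
python3 - <<'E'
from h import *
go(.540,.1265,.0665,-163.7)
E
```

```text
t 15.05 pos [0.541  0.1257 0.0683] psi -163.74 turn -0.04 shift now-axes [0.0018 0.0008 0.001 ] after-turn [0.0018 0.0008 0.001 ] tilt [0.   0.08 0.1 ] q [ 0.03  0.4   1.7   0.    1.04 -1.83] F [-0.7  0.3 -2.7] w 0.567
```

>>> send_rows --commands "0.0018 0 0 0 0 0 0.3;0.001 0 0 0 0 0 0.3;0 0 0 0 0 0 0.3"

```text
time: 15.42
position: [0.5418, 0.1257, 0.0664]
orientation: [-1.416, 1.058, 1.413]
force: [-0.1, 0.4, -2.6]
width: 0.566
```

>>> send_rows --commands "0.0015 0 0 0 0 0 0.3;0 0 0 0 0 0 0.3"

```text
time: 15.68
position: [0.5422, 0.1258, 0.0659]
orientation: [-1.417, 1.057, 1.412]
force: [-0.2, -0.2, -2.2]
width: 0.562
```

>>> send_rows --commands "0 0 0 0 0 0 0.7;0 0 0 0 0 0 0.85;0 0 0 0 0 0 0.85;-0.02 0 0 0 0 0 0.9;-0.04 0 0 0 0 0 1"

```text
time: 16.3
position: [0.5402, 0.1256, 0.1245]
orientation: [-1.413, 1.06, 1.416]
force: [-0.1, 0.9, -0.3]
width: 1.001
```

>>> send_rows --commands "-0.05 0 0 0 0 0 1;0 0 0 0 0 0 1"

```text
time: 16.55
position: [0.5423, 0.1256, 0.1792]
orientation: [-1.417, 1.056, 1.411]
force: [-0.2, -0.0, -0.6]
width: 0.999
```

```bash
python3 - <<'E'
from h import *
go(.3925,-.2435,.13,171.5)
im,m=snap('wrist','w9')
cv2.imwrite('pics/w9b.png',cv2.resize(im[:,:,::-1],(640,480)))
E
```

```text
t 16.55 pos [0.5423 0.1256 0.1792] psi -163.73 turn 24.77 shift now-axes [ 0.0477  0.2475 -0.3124] after-turn [ 0.0477  0.0939 -0.3873] tilt [-0.    0.02  0.33] q [ 0.03  0.29  1.57  0.    1.28 -1.83] F [-0.2 -0.  -0.6] w 0.999
```

View pics/w9b.png

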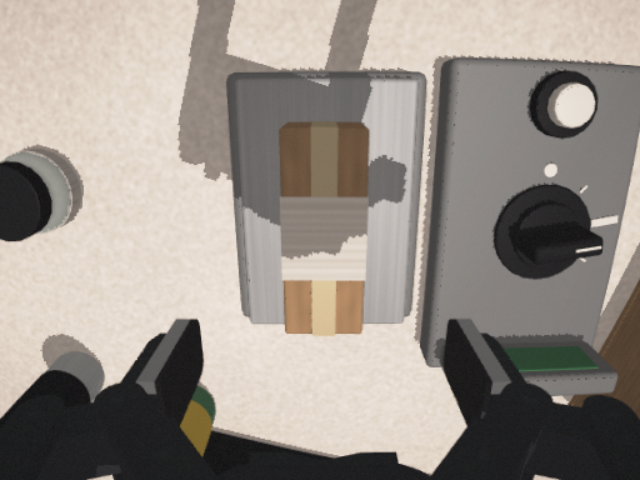

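```bash
python3 - <<'E'
from h import *
im,m=load('w9')
rect(m,[(237,82),(417,82),(404,319),(250,319)],1.25,.055)
rect(m,[(228,74),(426,74),(410,323),(244,323)],1.25,.055)
rect(m,[(280,130),(369,130),(363,334),(285,334)],1.25,.105)
g=cv2.cvtColor(im,cv2.COLOR_RGB2GRAY)
for r in(70,200,230): print(r,g[r,170:350:2].tolist())
E
```

```text
rect cen [0.5374 0.1268] edges [116, 172, 119, 172] yaw -163.6
rect cen [0.5367 0.1265] edges [127, 181, 128, 181] yaw -163.6
rect cen [0.5424 0.126 ] edges [49, 128, 50, 128] yaw -163.8
70 [139, 136, 141, 139, 138, 133, 78, 77, 83, 88, 101, 106, 103, 102, 103, 105, 104, 105, 103, 104, 103, 104, 105, 107, 105, 105, 104, 106, 104, 106, 105, 106, 107, 104, 105, 103, 105, 108, 105, 106, 106, 107, 107, 107, 105, 105, 106, 104, 108, 104, 107, 107, 105, 103, 103, 103, 104, 106, 105, 103, 106, 105, 105, 104, 174, 197, 194, 189, 195, 198, 194, 194, 197, 190, 190, 193, 189, 191, 190, 193, 195, 187, 142, 142, 127, 102, 218, 219, 207, 135]
200 [224, 223, 221, 219, 218, 217, 218, 221, 221, 224, 112, 121, 136, 135, 174, 174, 167, 172, 174, 177, 173, 173, 176, 177, 178, 178, 181, 174, 128, 131, 128, 129, 128, 129, 128, 130, 129, 129, 129, 128, 128, 128, 129, 129, 129, 128, 130, 130, 129, 129, 130, 183, 213, 212, 213, 212, 213, 214, 212, 211, 212, 209, 182, 180, 182, 183, 189, 185, 184, 179, 181, 186, 187, 182, 182, 187, 184, 181, 146, 137, 128, 141, 229, 230, 145, 143, 103, 69, 69, 70]
230 [228, 230, 228, 224, 223, 226, 228, 228, 230, 228, 223, 116, 120, 134, 134, 174, 171, 168, 169, 170, 175, 170, 172, 173, 173, 170, 176, 177, 170, 131, 145, 146, 144, 140, 136, 135, 139, 143, 145, 147, 200, 201, 200, 201, 202, 201, 201, 203, 200, 191, 146, 143, 144, 148, 148, 144, 143, 141, 144, 143, 136, 174, 173, 171, 178, 176, 182, 176, 175, 175, 178, 180, 179, 177, 185, 177, 176, 148, 136, 124, 160, 226, 202, 144, 139, 87, 67, 69, 82, 110]
```

```bash
cat >> h.py <<'E'
C={'B':(.3925,-.2435,.05,-8.8),'C':(.453,-.392,.05,2.7),'D':(.560,-.247,.042,-14.3),'E':(.597,-.391,.042,-17.1)}
def chk(f,ref='top0',names='BCDE'):
    """best shift of each carton patch between the reference and a new top picture"""
    im,m=snap('top',f);a=load(ref)[0]
    for k in names:
        x,y,z,_=C[k];u,v=w2pix(m,[[x,y,z]])[0].round().astype(int);h=30;q=14
        t=a[v-22:v+23,u-q:u+q+1];r=cv2.matchTemplate(im[v-22-h:v+23+h,u-q-h:u+q+1+h],t,cv2.TM_CCOEFF_NORMED)
        _,s,_,l=cv2.minMaxLoc(r);dx,dy=l[0]-h,l[1]-h
        w=pix2w(m,[[u,v],[u+dx,v+dy]],z);print(k,'px',(dx,dy),'score',round(s,3),'here',round(float(r[h,h]),3),'world shift',(w[1]-w[0])[:2].round(3))
E
python3 -c "
from h import *
chk('top1')"
```

```text
B px (0, 0) score 0.999 here 0.999 world shift [0. 0.]
C px (0, 0) score 0.999 here 0.999 world shift [0. 0.]
D px (0, 0) score 0.998 here 0.998 world shift [0. 0.]
E px (0, 0) score 0.999 here 0.999 world shift [0. 0.]
```

>>> send_rows --commands "-0.01 0 0 8.3 0 0.3 1;0 0 0 8.3 0 0 1;0 0 0 8.2 0 0 1;0 0.0134 -0.0553 0 0 0 1;0 0.0134 -0.0553 0 0 0 1"

```text
time: 17.27
position: [0.4903, 0.0215, 0.1767]
orientation: [-1.081, 1.296, 1.108]
force: [-0.2, -1.1, 0.0]
width: 1.002
```

>>> send_rows --commands "0 0.0134 -0.0553 0 0 0 1;0 0.0134 -0.0553 0 0 0 1;0 0.0134 -0.0553 0 0 0 1;0.02 0.0134 -0.0553 0 0 0 1;0.02 0.0134 -0.045 0 0 0 1"

```text
time: 17.9
position: [0.3736, -0.2366, 0.1317]
orientation: [-1.076, 1.3, 1.117]
force: [0.7, -0.0, 0.1]
width: 1.004
```

```bash
python3 - <<'E'
from h import *
go(.3925,-.2435,.010,171.3)
im,m=snap('wrist','w10')
E
```

```text
t 17.9 pos [ 0.3736 -0.2366  0.1317] psi 171.05 turn -0.25 shift now-axes [ 0.121  -0.0235 -0.004 ] after-turn [ 0.121  -0.0235 -0.0041] tilt [-0.    0.03 -1.8 ] q [-0.8   0.15  1.87 -0.02  1.15 -2.21] F [ 0.7 -0.   0.1] w 1.004
```

>>> send_rows --commands "0 -0.0235 -0.004 -0.2 0 -1.8 1;0.03 0 0 0 0 0 1;0.03 0 0 0 0 0 1;0 0 0 0 0 0 1"

```text
time: 18.45
position: [0.3952, -0.2472, 0.0637]
orientation: [-1.089, 1.279, 1.097]
force: [1.3, 0.5, -0.0]
width: 0.998
```

```bash
python3 - <<'E'
from h import *
go(.3925,-.2435,.010,171.3)
im,m=load('w10')
rect_guess=[[x,y,.05] for x,y in [(.3925,-.2435)]]
print(w2pix(m,rect_guess))
E
```

```text
t 18.45 pos [ 0.3952 -0.2472  0.0637] psi 171.03 turn -0.27 shift now-axes [0.0537 0.0031 0.0031] after-turn [0.0537 0.0031 0.0031] tilt [ 0.    0.2  -0.21] q [-0.8   0.27  1.92  0.    0.96 -2.21] F [ 1.3  0.5 -0. ] w 0.998
[[254.19702734 216.24058519]]
```

>>> send_rows --commands "0.02 0.003 0.003 -0.2 0.2 -0.2 1;0.02 0 0 0 0 0 1;0.012 0 0 0 0 0 1;0 0 0 0 0 0 1"

```text
time: 18.95
position: [0.3979, -0.2437, 0.0135]
orientation: [-1.104, 1.274, 1.094]
force: [-0.0, 0.3, -0.1]
width: 0.998
```

```bash
python3 - <<'E'
from h import *
go(.3925,-.2435,.010,171.3)
E
```

```text
t 18.95 pos [ 0.3979 -0.2437  0.0135] psi 171.5 turn 0.2 shift now-axes [ 0.0034  0.0054 -0.0006] after-turn [ 0.0034  0.0054 -0.0006] tilt [ 0.   -0.16  0.35] q [-0.79  0.34  1.98  0.    0.82 -2.21] F [-0.   0.3 -0.1] w 0.998
```

>>> send_rows --commands "0.0035 0.0055 -0.0005 0.2 -0.2 0.3 1;0 0 0 0 0 0 0.7;0 0 0 0 0 0 0.3;0 0 0 0 0 0 0.3;0 0 0 0 0 0 0.3"

```text
time: 19.58
position: [0.3935, -0.2443, 0.012]
orientation: [-1.099, 1.276, 1.093]
force: [1.0, -0.1, -3.6]
width: 0.563
```

```bash
python3 - <<'E'
from h import *
go(.3925,-.2435,.010,171.3)
E
```

```text
t 19.57 pos [ 0.3935 -0.2443  0.012 ] psi 171.29 turn -0.01 shift now-axes [0.002  0.0011 0.0007] after-turn [0.002  0.0011 0.0007] tilt [-0.   -0.06  0.22] q [-0.8   0.34  1.98  0.    0.81 -2.22] F [ 1.  -0.1 -3.6] w 0.563
```

>>> send_rows --commands "-0.03 0 0 0 0 0 0.3;-0.05 0 0 0 0 0 0.3;-0.05 0 0 -8.3 0 0 0.3;-0.04 0 0 -8.4 0 0 0.3;0 0 0 -8.3 0 0 0.3"

```text
time: 20.2
position: [0.3905, -0.2424, 0.1837]
orientation: [-1.42, 1.052, 1.429]
force: [0.2, -0.4, -5.3]
width: 0.568
```

>>> send_rows --commands "0 -0.034 0.0435 0 0 0 0.3;0 -0.034 0.0435 0 0 0 0.3;0 -0.034 0.0435 0 0 0 0.3;0 -0.034 0.0435 0 0 0 0.3;0 -0.034 0.0435 0 0 0 0.3"

```text
time: 20.82
position: [0.4898, 0.0178, 0.1818]
orientation: [-1.413, 1.06, 1.425]
force: [0.7, -1.2, -4.4]
width: 0.565
```

>>> send_rows --commands "0 -0.034 0.0435 0 0 0 0.3;0 -0.02 0.025 0 0 0 0.3;0 0 0 0 0 0 0.3"

```text
time: 21.2
position: [0.5214, 0.1055, 0.1788]
orientation: [-1.413, 1.059, 1.434]
force: [-0.1, -0.1, -4.9]
width: 0.567
```

```bash
python3 - <<'E'
from h import *
go(.5415,.1258,.117,-163.7)
E
```

```text
t 21.2 pos [0.5214 0.1055 0.1788] psi -163.13 turn 0.57 shift now-axes [ 0.0616 -0.0258  0.0131] after-turn [ 0.0616 -0.0256  0.0134] tilt [-0.    0.39 -0.58] q [-0.01  0.25  1.61  0.    1.29 -1.88] F [-0.1 -0.1 -4.9] w 0.567
```

>>> send_rows --commands "0 -0.0255 0.0133 0.6 0.4 -0.6 0.3;0.025 0 0 0 0 0 0.3;0.018 0 0 0 0 0 0.3;0 0 0 0 0 0 0.3"

```text
time: 21.7
position: [0.5395, 0.1234, 0.1316]
orientation: [-1.413, 1.068, 1.419]
force: [0.0, 0.6, -4.5]
width: 0.565
```

```bash
python3 - <<'E'
from h import *
go(.5415,.1258,.117,-163.7)
E
```

```text
t 21.7 pos [0.5395 0.1234 0.1316] psi -163.77 turn -0.07 shift now-axes [ 0.0145 -0.0027  0.0017] after-turn [ 0.0145 -0.0027  0.0017] tilt [ 0.   -0.05 -0.38] q [ 0.03  0.33  1.63 -0.    1.19 -1.83] F [ 0.   0.6 -4.5] w 0.565
```

>>> send_rows --commands "0.007 -0.0025 0.0015 0 0 -0.4 0.3;0.004 0 0 0 0 0 0.3;0 0 0 0 0 0 0.3"

```text
time: 22.08
position: [0.542, 0.1244, 0.121]
orientation: [-1.416, 1.062, 1.412]
force: [0.4, 0.5, -3.3]
width: 0.562
```

```bash
python3 - <<'E'
from h import *
go(.5415,.1258,.117,-163.7)
E
```

```text
t 22.07 pos [0.542  0.1244 0.121 ] psi -163.85 turn -0.15 shift now-axes [0.004  0.0001 0.0015] after-turn [0.004  0.0001 0.0015] tilt [-0.   -0.09  0.11] q [ 0.03  0.34  1.64 -0.    1.16 -1.83] F [ 0.4  0.5 -3.3] w 0.562
```

>>> send_rows --commands "0.002 0 0.0015 0 0 0 0.3;0.0015 0 0 0 0 0 0.3;0 0 0 0 0 0 0.3"

```text
time: 22.45
position: [0.5421, 0.126, 0.1182]
orientation: [-1.417, 1.061, 1.41]
force: [1.1, -0.3, -4.2]
width: 0.568
```

>>> send_rows --commands "0.001 0 0 0 0 0 0.3;0 0 0 0 0 0 0.3"

```text
time: 22.7
position: [0.5423, 0.1261, 0.1173]
orientation: [-1.417, 1.06, 1.41]
force: [0.1, -0.7, -3.8]
width: 0.564
```

>>> send_rows --commands "0.0012 0 0 0 0 0 0.3;0 0 0 0 0 0 0.3"

```text
time: 22.95
position: [0.5425, 0.1261, 0.1171]
orientation: [-1.418, 1.06, 1.409]
force: [0.1, 0.1, -4.6]
width: 0.566
```

>>> send_rows --commands "0 0 0 0 0 0 0.65;0 0 0 0 0 0 0.8;0 0 0 0 0 0 0.85;-0.02 0 0 0 0 0 0.9;-0.04 0 0 0 0 0 1"

```text
time: 23.58
position: [0.5413, 0.126, 0.1764]
orientation: [-1.416, 1.062, 1.412]
force: [0.4, 0.2, 0.4]
width: 0.997
```

>>> send_rows --commands "-0.05 0 0 0 0 0 1;0 0 0 0 0 0 1"

```text
time: 23.82
position: [0.5433, 0.1261, 0.2314]
orientation: [-1.419, 1.058, 1.406]
force: [-0.7, 0.3, -0.7]
width: 1.001
```

```bash
python3 - <<'E'
from h import *
go(.453,-.392,.12,182.7)
im,m=snap('wrist','w11')
g=im.astype(int)
# brown/carton edges: print expected corners and brightness profile
c=np.radians(16.3);X=np.array([np.cos(c),np.sin(c)]);Y=np.array([-np.sin(c),np.cos(c)])
P=[[*(np.array([.5424,.126])+a*.065*X+b*.025*Y),.155] for a,b in((-1,-1),(-1,1),(1,1),(1,-1))]
print(w2pix(m,P).round(1).tolist())
chk('top2',names='CDE')
cv2.imwrite('pics/w11b.png',cv2.resize(im[:,:,::-1],(640,480)))
E
```

```text
t 23.82 pos [0.5433 0.1261 0.2314] psi -163.85 turn 13.45 shift now-axes [ 0.1111  0.2318 -0.4722] after-turn [ 0.1111  0.1156 -0.5131] tilt [-0.   -0.19  0.47] q [ 0.03  0.25  1.48 -0.    1.4  -1.82] F [-0.7  0.3 -0.7] w 1.001
[[223.0, 100.4], [295.4, 100.3], [290.3, 265.1], [228.7, 265.2]]
C px (0, 0) score 0.999 here 0.999 world shift [0. 0.]
D px (0, 0) score 0.998 here 0.998 world shift [0. 0.]
E px (0, 0) score 0.999 here 0.999 world shift [0. 0.]
```

```bash
cat >> h.py <<'E'
def brown(im,lo=14):
    a=im.astype(int);b=((a[:,:,0]-a[:,:,2])>0.22*a[:,:,0]).astype(np.uint8);return b
def topfit(f,box,z):
    """min-area rectangle of the brown pixels in a box (u0,v0,u1,v1) -> world"""
    im,m=load(f);b=brown(im);k=np.zeros_like(b);u0,v0,u1,v1=box;k[v0:v1,u0:u1]=1;b&=k
    n,l,s,_=cv2.connectedComponentsWithStats(b);b=np.isin(l,[i for i in range(1,n) if s[i,4]>60])
    p=np.argwhere(b)[:,::-1].astype(np.float32);w=pix2w(m,p,z)[:,:2].astype(np.float32)
    r=cv2.minAreaRect(w*1000);print('topfit',np.round(r[0],1),np.round(r[1],1),round(r[2],1),len(p))
E
python3 - <<'E'
from h import *
topfit('w9',(200,70,320,290),.105)
topfit('w11',(200,70,320,290),.155)
E
```

```text
topfit [540.7 125. ] [133.5  49.6] 16.0 6889
topfit [538.8 124.7] [133.7  49.5] 15.2 6862
```

>>> send_rows --commands "0 0 0 6.7 -0.2 0.5 1;0 0 0 6.7 0 0 1;0 0.01 -0.052 0 0 0 1;0 0.01 -0.052 0 0 0 1;0 0.01 -0.052 0 0 0 1"

```text
time: 24.55
position: [0.5126, -0.0308, 0.2182]
orientation: [-1.231, 1.201, 1.263]
force: [1.2, -0.3, 0.6]
width: 0.999
```

>>> send_rows --commands "0 0.01 -0.052 0 0 0 1;0 0.01 -0.052 0 0 0 1;0.02 0.01 -0.052 0 0 0 1;0.03 0.01 -0.052 0 0 0 1;0.03 0.01 -0.052 0 0 0 1"

```text
time: 25.18
position: [0.4682, -0.2986, 0.1305]
orientation: [-1.225, 1.202, 1.27]
force: [1.0, 0.2, 0.7]
width: 0.999
```

>>> send_rows --commands "0.02 0.01 -0.052 0 0 0 1;0 0 0 0 0 0 1"

```text
time: 25.42
position: [0.4555, -0.3532, 0.1031]
orientation: [-1.213, 1.204, 1.275]
force: [-0.7, 1.3, 0.5]
width: 1.001
```

```bash
python3 - <<'E'
from h import *
go(.453,-.392,.01,182.7)
im,m=snap('wrist','w12')
u,v=w2pix(m,[[.453,-.392,.05]])[0].astype(int);print(u,v)
topfit('w12',(u-60,max(v-110,0),u+60,min(v+100,383)),.05)
cv2.imwrite('pics/w12b.png',cv2.resize(im[:,:,::-1],(640,480)))
E
```

```text
t 25.43 pos [ 0.4555 -0.3532  0.1031] psi -177.5 turn -0.2 shift now-axes [ 0.0926  0.0009 -0.0401] after-turn [ 0.0926  0.001  -0.0401] tilt [ 0.    0.9  -2.06] q [-0.84  0.42  1.58 -0.02  1.18 -2.45] F [-0.7  1.3  0.5] w 1.001
201 199
topfit [ 459.7 -393. ] [145.7  53.3] 4.7 8830
```

>>> send_rows --commands "0 0.001 -0.04 -0.2 0.9 -2 1;0 0 0 0 0 0 1"

```text
time: 25.72
position: [0.457, -0.3887, 0.1018]
orientation: [-1.242, 1.183, 1.249]
force: [0.1, 0.3, 0.8]
width: 1.003
```

```bash
python3 - <<'E'
from h import *
go(.453,-.392,.01,182.7)
im,m=snap('wrist','w13')
u,v=w2pix(m,[[.453,-.392,.05]])[0].astype(int);print(u,v)
topfit('w13',(u-60,max(v-110,0),u+60,min(v+100,383)),.05)
b=brown(im)
for r in range(max(v-100,0),min(v+90,384),8): 
    q=np.flatnonzero(b[r,u-70:u+70]); print(r,(q[0]+u-70,q[-1]+u-70,len(q)) if len(q) else None,end=' ')
E
```

```text
t 25.73 pos [ 0.457  -0.3887  0.1018] psi -177.13 turn 0.17 shift now-axes [ 0.0918  0.0041 -0.0035] after-turn [ 0.0918  0.0041 -0.0035] tilt [-0.    0.25 -0.06] q [-0.89  0.43  1.55  0.    1.16 -2.51] F [0.1 0.3 0.8] w 1.003
254 197
topfit [ 459.3 -394.8] [147.8  49.6] 4.3 8862
97 (np.int64(214), np.int64(283), 70) 105 (np.int64(207), np.int64(286), 80) 113 (np.int64(208), np.int64(286), 79) 121 (np.int64(208), np.int64(286), 79) 129 (np.int64(209), np.int64(286), 78) 137 (np.int64(209), np.int64(286), 78) 145 (np.int64(210), np.int64(286), 77) 153 (np.int64(210), np.int64(286), 77) 161 None 169 None 177 None 185 None 193 None 201 None 209 None 217 None 225 None 233 (np.int64(220), np.int64(285), 60) 241 (np.int64(217), np.int64(286), 70) 249 (np.int64(217), np.int64(285), 69) 257 (np.int64(218), np.int64(285), 68) 265 (np.int64(218), np.int64(285), 68) 273 (np.int64(219), np.int64(285), 67) 281 (np.int64(241), np.int64(253), 13)
```

```bash
python3 - <<'E'
from h import *
im,m=load('w13');print(m['eye'].round(3))
b=brown(im)
for u in(225,247,270): 
    q=np.flatnonzero(b[60:310,u])+60;d=np.diff(q);print(u,q[0],q[-1],q[:-1][d>2],q[1:][d>2])
print(pix2w(m,[(207,105),(286,105),(285.5,273),(219,273)],.05).round(4),pix2w(m,[(247,97),(252,279)],.05).round(4))
E
```

```text
[ 0.375 -0.394  0.269]
225 95 279 [160] [233]
247 95 309 [159] [233]
270 94 309 [158 278] [232 286]
[[ 0.3935 -0.4243  0.05  ]
 [ 0.3911 -0.375   0.05  ]
 [ 0.5111 -0.3663  0.05  ]
 [ 0.5134 -0.4152  0.05  ]] [[ 0.3874 -0.3995  0.05  ]
 [ 0.5174 -0.3907  0.05  ]]
```

View pics/w12b.png

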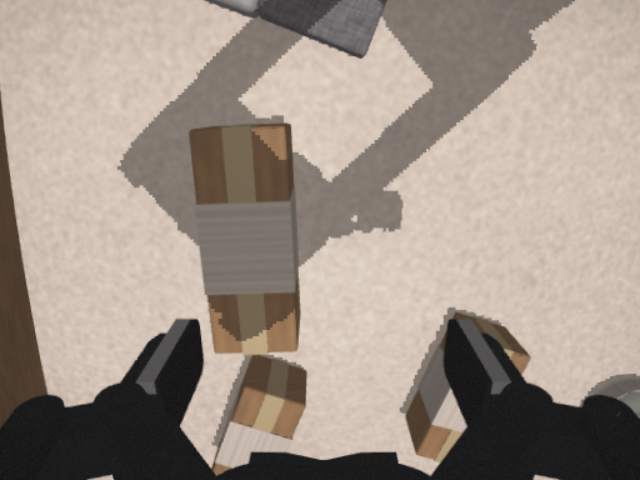

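>>> send_rows --commands "0.025 0.0035 -0.006 -0.5 0.2 0 1;0.025 0 0 0 0 0 1;0 0 0 0 0 0 1"

```text
time: 26.15
position: [0.4554, -0.3867, 0.0517]
orientation: [-1.252, 1.176, 1.26]
force: [0.9, -0.0, 0.2]
width: 1.002
```

```bash
python3 - <<'E'
from h import *
go(.4525,-.395,.01,183.7)
E
```

```text
t 26.15 pos [ 0.4554 -0.3867  0.0517] psi -176.3 turn 0.0 shift now-axes [ 0.0417  0.0034 -0.0083] after-turn [ 0.0417  0.0034 -0.0083] tilt [-0.    0.29 -0.1 ] q [-0.89  0.49  1.61  0.    1.05 -2.53] F [ 0.9 -0.   0.2] w 1.002
```

>>> send_rows --commands "0 0.0035 -0.0085 0 0.3 -0.1 1;0.02 0 0 0 0 0 1;0.02 0 0 0 0 0 1;0 0 0 0 0 0 1"

```text
time: 26.65
position: [0.4554, -0.3969, 0.0165]
orientation: [-1.267, 1.178, 1.252]
force: [-0.3, -0.3, -0.1]
width: 0.999
```

```bash
python3 - <<'E'
from h import *
go(.4525,-.395,.01,183.7)
E
```

```text
t 26.65 pos [ 0.4554 -0.3969  0.0165] psi -176.11 turn 0.19 shift now-axes [0.0064 0.0028 0.0021] after-turn [0.0064 0.0028 0.0021] tilt [-0.   -0.42  0.26] q [-0.9   0.53  1.63 -0.    0.97 -2.54] F [-0.3 -0.3 -0.1] w 0.999
```

>>> send_rows --commands "0.006 0.003 0.002 0.2 -0.4 0.3 1;0 0 0 0 0 0 0.7;0 0 0 0 0 0 0.3;0 0 0 0 0 0 0.3;0 0 0 0 0 0 0.3"

```text
time: 27.28
position: [0.4536, -0.3966, 0.0139]
orientation: [-1.261, 1.179, 1.253]
force: [0.3, -0.8, -2.1]
width: 0.563
```

```bash
python3 - <<'E'
from h import *
go(.4525,-.395,.01,183.7)
E
```

```text
t 27.27 pos [ 0.4536 -0.3966  0.0139] psi -176.31 turn -0.01 shift now-axes [0.0038 0.001  0.0017] after-turn [0.0038 0.001  0.0017] tilt [ 0.   -0.24  0.12] q [-0.9   0.53  1.63 -0.    0.97 -2.54] F [ 0.3 -0.8 -2.1] w 0.563
```

>>> send_rows --commands "-0.03 0 0 0 0 0 0.3;-0.05 0 0 0 0 0 0.3;-0.05 0 0 0 0 0 0.3;-0.05 0 0 -6.3 0 0 0.3;-0.045 0 0 -6.3 0 0 0.3"

```text
time: 27.9
position: [0.4497, -0.392, 0.2361]
orientation: [-1.406, 1.055, 1.432]
force: [0.2, -1.0, -4.0]
width: 0.561
```

>>> send_rows --commands "0 -0.023 0.048 0 0 0 0.3;0 -0.023 0.048 0 0 0 0.3;0 -0.023 0.048 0 0 0 0.3;0 -0.023 0.048 0 0 0 0.3;0 -0.023 0.048 0 0 0 0.3"

```text
time: 28.52
position: [0.4919, -0.1272, 0.2391]
orientation: [-1.406, 1.061, 1.424]
force: [1.6, -0.7, -4.1]
width: 0.564
```

>>> send_rows --commands "0 -0.023 0.048 0 0 0 0.3;0 -0.023 0.048 0 0 0 0.3;0 -0.023 0.048 0 0 0 0.3;0 -0.015 0.03 0 0 0 0.3;0 0 0 0 0 0 0.3"

```text
time: 29.15
position: [0.5213, 0.0739, 0.2369]
orientation: [-1.404, 1.06, 1.433]
force: [-0.2, -0.5, -3.4]
width: 0.564
```

```bash
python3 - <<'E'
from h import *
go(.542,.126,.169,-163.8)
E
```

```text
t 29.15 pos [0.5213 0.0739 0.2369] psi -163.47 turn 0.33 shift now-axes [ 0.068  -0.0354  0.0432] after-turn [ 0.068  -0.0352  0.0434] tilt [ 0.    0.7  -0.63] q [-0.08  0.21  1.53  0.01  1.42 -1.94] F [-0.2 -0.5 -3.4] w 0.564
```

>>> send_rows --commands "0 -0.0175 0.0215 0.3 0.7 -0.6 0.3;0 -0.0175 0.0215 0 0 0 0.3;0.025 0 0 0 0 0 0.3;0.015 0 0 0 0 0 0.3;0 0 0 0 0 0 0.3"

```text
time: 29.78
position: [0.5415, 0.1228, 0.1933]
orientation: [-1.412, 1.069, 1.417]
force: [-0.1, -0.5, -3.4]
width: 0.564
```

```bash
python3 - <<'E'
from h import *
go(.542,.126,.169,-163.8)
E
```

```text
t 29.77 pos [0.5415 0.1228 0.1933] psi -163.9 turn -0.1 shift now-axes [ 0.0243 -0.0015  0.003 ] after-turn [ 0.0243 -0.0015  0.003 ] tilt [ 0.   -0.09 -0.35] q [ 0.02  0.28  1.54 -0.    1.33 -1.83] F [-0.1 -0.5 -3.4] w 0.564
```

>>> send_rows --commands "0 -0.0015 0.003 0 0 -0.3 0.3;0.012 0 0 0 0 0 0.3;0.005 0 0 0 0 0 0.3;0 0 0 0 0 0 0.3"

```text
time: 30.28
position: [0.5431, 0.125, 0.1768]
orientation: [-1.415, 1.064, 1.409]
force: [-0.1, -0.3, -2.9]
width: 0.562
```

```bash
python3 - <<'E'
from h import *
go(.542,.126,.169,-163.8)
E
```

```text
t 30.27 pos [0.5431 0.125  0.1768] psi -164.0 turn -0.2 shift now-axes [0.0078 0.0008 0.0012] after-turn [0.0078 0.0008 0.0012] tilt [ 0.   -0.14  0.11] q [ 0.03  0.29  1.57 -0.    1.28 -1.82] F [-0.1 -0.3 -2.9] w 0.562
```

>>> send_rows --commands "0.004 0.001 0.001 -0.2 0 0 0.3;0.003 0.001 0 0 0 0 0.3;0 0 0 0 0 0 0.3"

```text
time: 30.65
position: [0.5409, 0.1255, 0.1697]
orientation: [-1.418, 1.061, 1.411]
force: [-0.7, -0.2, -3.5]
width: 0.564
```

>>> send_rows --commands "0.0015 0 0 0 0 0 0.3;0 0 0 0 0 0 0.3"

```text
time: 30.9
position: [0.5414, 0.1256, 0.169]
orientation: [-1.419, 1.06, 1.41]
force: [0.1, 0.5, -3.3]
width: 0.56
```

>>> send_rows --commands "0.0005 0 0 0 0 0 0.65;0 0 0 0 0 0 0.8;0 0 0 0 0 0 0.85;-0.02 0 0 0 0 0 0.9;-0.04 0 0 0 0 0 1"

```text
time: 31.52
position: [0.5402, 0.1255, 0.2278]
orientation: [-1.416, 1.063, 1.413]
force: [-0.0, -0.4, 0.9]
width: 1.001
```

>>> send_rows --commands "-0.05 0 0 0 0 0 1;0 0 0 0 0 0 1"

```text
time: 31.78
position: [0.5419, 0.1257, 0.283]
orientation: [-1.42, 1.058, 1.407]
force: [-0.3, -0.4, -0.1]
width: 0.997
```

```bash
python3 - <<'E'
from h import *
im,m=snap('wrist','w14')
topfit('w14',(200,70,320,290),.205)
chk('top3',names='DE')
go(.560,-.247,.12,165.7)
E
```

```text
topfit [538.  124.1] [136.   49.5] 16.7 6931
D px (0, 0) score 0.998 here 0.998 world shift [0. 0.]
E px (0, 0) score 0.998 here 0.998 world shift [0. 0.]
t 31.88 pos [0.5397 0.1256 0.2786] psi -163.79 turn 30.51 shift now-axes [ 0.1593  0.0844 -0.3631] after-turn [ 0.1593 -0.1116 -0.3557] tilt [ 0.   -0.1  -0.03] q [ 0.03  0.23  1.4  -0.    1.51 -1.82] F [-0.1 -1.3 -0.3] w 1.002
```

>>> send_rows --commands "0 0 0 10.2 0 0 1;0 0 0 10.2 0 0 1;0 0 0 10.1 0 0 1;0 -0.016 -0.051 0 0 0 1;0 -0.016 -0.051 0 0 0 1"

```text
time: 32.5
position: [0.5396, 0.0203, 0.2695]
orientation: [-1.009, 1.334, 1.024]
force: [1.0, -1.5, 0.4]
width: 1.002
```

>>> send_rows --commands "0 -0.016 -0.051 0 0 0 1;0.02 -0.016 -0.051 0 0 0 1;0.04 -0.016 -0.051 0 0 0 1;0.04 -0.016 -0.051 0 0 0 1;0.04 -0.008 -0.025 0 0 0 1"

```text
time: 33.12
position: [0.5446, -0.2175, 0.1278]
orientation: [-1.005, 1.337, 1.027]
force: [1.2, 0.2, -0.5]
width: 1.002
```

```bash
python3 - <<'E'
from h import *
go(.560,-.247,.01,165.7)
E
```

```text
t 33.12 pos [ 0.5446 -0.2175  0.1278] psi 164.97 turn -0.73 shift now-axes [ 0.1175 -0.0247 -0.0241] after-turn [ 0.1175 -0.0244 -0.0244] tilt [-0.  -0.2 -1.1] q [-0.56  0.4   1.54 -0.01  1.22 -1.87] F [ 1.2  0.2 -0.5] w 1.002
```

>>> send_rows --commands "0 -0.0245 -0.0245 -0.7 -0.2 -1.1 1;0 0 0 0 0 0 1"

```text
time: 33.38
position: [0.5572, -0.2482, 0.1187]
orientation: [-1.01, 1.323, 1.033]
force: [-0.3, 0.9, -0.6]
width: 1.0
```

```bash
python3 - <<'E'
from h import *
go(.560,-.247,.01,165.7)
im,m=snap('wrist','w15');print(m['eye'].round(3))
b=brown(im);u,v=w2pix(m,[[.56,-.247,.042]])[0].astype(int);print(u,v)
for r in range(v-80,v+75,8):
    q=np.flatnonzero(b[r,u-60:u+60]);print(r,(q[0]+u-60,q[-1]+u-60,len(q)) if len(q) else None,end=' ')
print()
for c in(u-15,u,u+15):
    q=np.flatnonzero(b[v-100:v+100,c])+v-100;d=np.diff(q);print(c,q[0],q[-1],q[:-1][d>2],q[1:][d>2])
cv2.imwrite('pics/w15b.png',cv2.resize(im[:,:,::-1],(640,480)))
E
```

```text
t 33.38 pos [ 0.5572 -0.2482  0.1187] psi 165.48 turn -0.22 shift now-axes [ 0.1087 -0.0039  0.0013] after-turn [ 0.1087 -0.0039  0.0013] tilt [-0.    0.28 -0.78] q [-0.6   0.44  1.49 -0.    1.22 -1.92] F [-0.3  0.9 -0.6] w 1.0
[ 0.479 -0.23   0.287]
261 195
115 None 123 None 131 (np.int64(233), np.int64(284), 52) 139 (np.int64(231), np.int64(288), 58) 147 (np.int64(231), np.int64(288), 58) 155 (np.int64(231), np.int64(288), 58) 163 (np.int64(231), np.int64(287), 57) 171 (np.int64(231), np.int64(287), 57) 179 None 187 None 195 None 203 None 211 None 219 None 227 (np.int64(230), np.int64(283), 54) 235 (np.int64(230), np.int64(282), 53) 243 (np.int64(230), np.int64(282), 53) 251 (np.int64(230), np.int64(281), 52) 259 None 267 None 
246 127 252 [172] [221]
261 127 254 [173] [222]
276 128 253 [173] [222]
```

View pics/w15b.png

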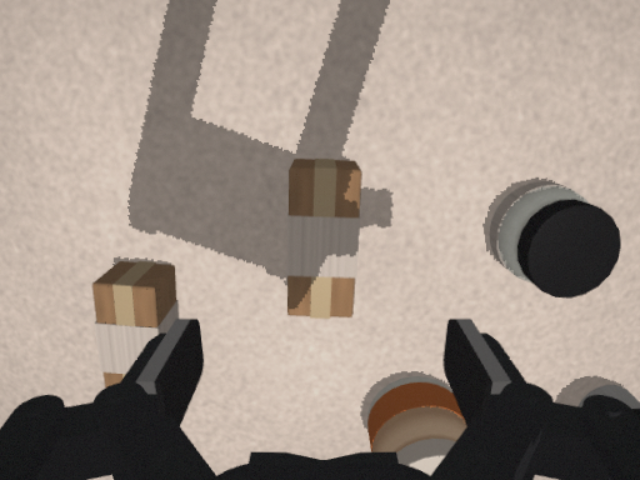

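```bash
python3 - <<'E'
from h import *
im,m=load('w15')
for r0 in(127,132,136): rect(m,[(231,r0),(288,r0),(281.5,254),(230,254)],1,.042)
E
```

```text
rect cen [ 0.5585 -0.2495] edges [40, 101, 41, 101] yaw 163.8
rect cen [ 0.5602 -0.25  ] edges [41, 97, 41, 97] yaw 163.8
rect cen [ 0.5616 -0.2503] edges [41, 94, 41, 94] yaw 163.7
```

>>> send_rows --commands "0.025 0 0 0 0.3 -0.8 1;0.025 0 0 0 0 0 1;0.02 0 0 0 0 0 1;0 0 0 0 0 0 1"

```text
time: 33.92
position: [0.5525, -0.2405, 0.0443]
orientation: [-1.016, 1.32, 1.03]
force: [0.2, 0.6, -0.7]
width: 1.0
```

```bash
python3 - <<'E'
from h import *
go(.5585,-.2475,.005,165.5)
E
```

```text
t 33.92 pos [ 0.5525 -0.2405  0.0443] psi 165.64 turn 0.14 shift now-axes [ 0.0393 -0.0078 -0.0055] after-turn [ 0.0393 -0.0078 -0.0055] tilt [-0.    0.21 -0.47] q [-0.6   0.5   1.59  0.    1.05 -1.92] F [ 0.2  0.6 -0.7] w 1.0
```

>>> send_rows --commands "0 -0.0105 -0.0065 1.2 0.2 -0.5 1;0.02 0 0 0 0 0 1;0.012 0 0 0 0 0 1;0 0 0 0 0 0 1"

```text
time: 34.42
position: [0.565, -0.251, 0.0155]
orientation: [-1.012, 1.323, 0.999]
force: [-0.3, -0.2, -0.1]
width: 1.002
```

```bash
python3 - <<'E'
from h import *
go(.561,-.2495,.006,164.3)
E
```

```text
t 34.42 pos [ 0.565  -0.251   0.0155] psi 164.35 turn 0.05 shift now-axes [0.0094 0.0044 0.0004] after-turn [0.0094 0.0044 0.0004] tilt [-0.   -0.14  0.47] q [-0.6   0.55  1.59  0.    0.99 -1.9 ] F [-0.3 -0.2 -0.1] w 1.002
```

>>> send_rows --commands "0.009 0.0045 0 0 -0.1 0.4 1;0 0 0 0 0 0 0.7;0 0 0 0 0 0 0.3;0 0 0 0 0 0 0.3;0 0 0 0 0 0 0.3"

```text
time: 35.05
position: [0.5618, -0.2508, 0.0082]
orientation: [-1.009, 1.325, 1.002]
force: [-0.8, -0.5, -1.5]
width: 0.47
```

```bash
python3 - <<'E'
from h import *
go(.561,-.2495,.006,164.3)
E
```

```text
t 35.05 pos [ 0.5618 -0.2508  0.0082] psi 164.33 turn 0.03 shift now-axes [0.0022 0.0011 0.001 ] after-turn [0.0022 0.0011 0.001 ] tilt [-0.   -0.11  0.23] q [-0.6   0.56  1.6  -0.    0.97 -1.9 ] F [-0.8 -0.5 -1.5] w 0.47
```

>>> send_rows --commands "-0.03 0 0 0 0 0 0.3;-0.055 0 0 0 0 0 0.3;-0.06 0 0 -10.6 0 0 0.3;-0.06 0 0 -10.6 0 0 0.3;-0.06 0 0 -10.6 0 0 0.3"

```text
time: 35.67
position: [0.5574, -0.2477, 0.2722]
orientation: [-1.41, 1.057, 1.433]
force: [0.9, -0.7, -1.4]
width: 0.477
```

>>> send_rows --commands "-0.02 -0.011 0.046 0 0 0 0.3;0 -0.011 0.046 0 0 0 0.3;0 -0.011 0.046 0 0 0 0.3;0 -0.011 0.046 0 0 0 0.3;0 -0.011 0.046 0 0 0 0.3"

```text
time: 36.3
position: [0.5452, -0.0102, 0.2992]
orientation: [-1.417, 1.058, 1.42]
force: [1.0, 0.3, -1.6]
width: 0.466
```

>>> send_rows --commands "0 -0.011 0.046 0 0 0 0.3;0 -0.011 0.046 0 0 0 0.3;0 0 0 0 0 0 0.3"

```text
time: 36.67
position: [0.5381, 0.0908, 0.2987]
orientation: [-1.418, 1.056, 1.425]
force: [0.1, -0.8, -1.1]
width: 0.469
```

```bash
python3 - <<'E'
from h import *
go(.542,.126,.2135,-163.8)
E
```

```text
t 36.67 pos [0.5381 0.0908 0.2987] psi -163.22 turn 0.58 shift now-axes [ 0.0853 -0.0141  0.0323] after-turn [ 0.0853 -0.0137  0.0325] tilt [-0.    0.18 -0.1 ] q [-0.04  0.21  1.38  0.    1.56 -1.9 ] F [ 0.1 -0.8 -1.1] w 0.469
```

>>> send_rows --commands "0 -0.0135 0.0325 0.6 0.2 -0.1 0.3;0 0 0 0 0 0 0.3;0.03 0 0 0 0 0 0.3;0.03 0 0 0 0 0 0.3;0 0 0 0 0 0 0.3"

```text
time: 37.3
position: [0.5418, 0.1217, 0.2367]
orientation: [-1.416, 1.067, 1.412]
force: [-0.2, -0.0, -1.3]
width: 0.471
```

```bash
python3 - <<'E'
from h import *
go(.542,.126,.2135,-163.8)
E
```

```text
t 37.3 pos [0.5418 0.1217 0.2367] psi -163.91 turn -0.11 shift now-axes [ 0.0232 -0.0014  0.0042] after-turn [ 0.0232 -0.0014  0.0042] tilt [ 0.   -0.22 -0.11] q [ 0.02  0.25  1.47 -0.    1.42 -1.83] F [-0.2 -0.  -1.3] w 0.471
```

>>> send_rows --commands "0 -0.0015 0.004 -0.1 -0.2 -0.1 0.3;0.01 0 0 0 0 0 0.3;0.007 0 0 0 0 0 0.3;0 0 0 0 0 0 0.3"

```text
time: 37.8
position: [0.5442, 0.1246, 0.2219]
orientation: [-1.416, 1.06, 1.409]
force: [0.0, 0.9, -1.4]
width: 0.468
```

```bash
python3 - <<'E'
from h import *
go(.542,.126,.2135,-163.8)
E
```

```text
t 37.8 pos [0.5442 0.1246 0.2219] psi -163.9 turn -0.1 shift now-axes [0.0084 0.0017 0.0019] after-turn [0.0084 0.0017 0.002 ] tilt [ 0.   -0.12  0.26] q [ 0.03  0.26  1.5  -0.    1.38 -1.83] F [ 0.   0.9 -1.4] w 0.468
```

>>> send_rows --commands "0.004 0.002 0.002 -0.1 0 0.2 0.3;0.003 0 0 0 0 0 0.3;0 0 0 0 0 0 0.3"

```text
time: 38.17
position: [0.5417, 0.1262, 0.2149]
orientation: [-1.417, 1.062, 1.412]
force: [0.4, -0.8, -1.8]
width: 0.471
```

>>> send_rows --commands "0.0015 0.0005 0 0 0 0 0.3;0 0 0 0 0 0 0.3"

```text
time: 38.42
position: [0.5413, 0.1261, 0.2134]
orientation: [-1.417, 1.062, 1.412]
force: [0.1, 1.0, -1.2]
width: 0.47
```

>>> send_rows --commands "0.0005 0 0 0 0 0 0.57;0 0 0 0 0 0 0.75;0 0 0 0 0 0 0.8;-0.02 0 0 0 0 0 0.9;-0.04 0 0 0 0 0 1"

```text
time: 39.05
position: [0.5399, 0.1261, 0.2719]
orientation: [-1.414, 1.065, 1.416]
force: [1.1, 0.0, -0.3]
width: 1.002
```

>>> send_rows --commands "-0.03 0 0 0 0 0 1;0 0 0 0 0 0 1"

```text
time: 39.3
position: [0.5415, 0.1262, 0.3063]
orientation: [-1.418, 1.06, 1.411]
force: [0.4, 0.8, 0.1]
width: 1.001
```

```bash
python3 - <<'E'
from h import *
im,m=snap('wrist','w16')
topfit('w16',(200,70,320,290),.247)
chk('top4',names='E')
go(.597,-.391,.12,163)
E
```

```text
topfit [529. 122.] [118.8  42.4] 16.4 6867
E px (0, 0) score 0.998 here 0.998 world shift [0. 0.]
t 39.4 pos [0.5402 0.1261 0.3034] psi -163.78 turn 33.22 shift now-axes [ 0.1843  0.0896 -0.5121] after-turn [ 0.1843 -0.2056 -0.4775] tilt [ 0.   -0.08 -0.08] q [ 0.03  0.22  1.35 -0.    1.57 -1.82] F [ 0.2 -0.2 -0.9] w 0.999
```

>>> send_rows --commands "0 0 0 10.6 0 0 1;0 0 0 10.6 0 0 1;0 0 0 10.6 0 0 1;0 -0.022 -0.05 1.4 0 0 1;0 -0.022 -0.05 0 0 0 1"

```text
time: 40.02
position: [0.5494, 0.0194, 0.2943]
orientation: [-0.977, 1.35, 0.992]
force: [0.2, 0.0, 0.6]
width: 0.999
```

>>> send_rows --commands "0 -0.022 -0.05 0 0 0 1;0 -0.022 -0.05 0 0 0 1;0 -0.022 -0.05 0 0 0 1;0.02 -0.022 -0.05 0 0 0 1;0.04 -0.022 -0.05 0 0 0 1"

```text
time: 40.65
position: [0.5761, -0.254, 0.23]
orientation: [-0.973, 1.353, 0.998]
force: [1.4, 0.3, -0.4]
width: 0.999
```

>>> send_rows --commands "0.045 -0.022 -0.05 0 0 0 1;0.04 -0.01 -0.03 0 0 0 1;0 0 0 0 0 0 1"

```text
time: 41.02
position: [0.5751, -0.335, 0.1389]
orientation: [-0.959, 1.36, 1.006]
force: [-0.7, 0.9, 0.8]
width: 1.001
```

```bash
python3 - <<'E'
from h import *
go(.597,-.391,.01,163)
E
```

```text
t 41.02 pos [ 0.5751 -0.335   0.1389] psi 162.37 turn -0.63 shift now-axes [ 0.1274 -0.0424 -0.0468] after-turn [ 0.1274 -0.0418 -0.0473] tilt [ 0.    0.05 -2.  ] q [-0.69  0.53  1.29 -0.01  1.35 -1.95] F [-0.7  0.9  0.8] w 1.001
```

>>> send_rows --commands "0 -0.042 -0.047 -0.6 0 -2 1;0 0 0 0 0 0 1"

```text
time: 41.28
position: [0.6006, -0.3908, 0.1352]
orientation: [-0.984, 1.333, 0.993]
force: [0.8, 0.5, -0.2]
width: 0.999
```

```bash
python3 - <<'E'
from h import *
go(.597,-.391,.01,163)
im,m=snap('wrist','w17');print(m['eye'].round(3))
b=brown(im);u,v=w2pix(m,[[.597,-.391,.042]])[0].astype(int);print(u,v)
for r in range(v-80,v+75,8):
    q=np.flatnonzero(b[r,u-60:u+60]);print(r,(q[0]+u-60,q[-1]+u-60,len(q)) if len(q) else None,end=' ')
print()
for c in(u-15,u,u+15):
    q=np.flatnonzero(b[v-100:v+100,c])+v-100;d=np.diff(q);print(c,q[0],q[-1],q[:-1][d>2],q[1:][d>2])
cv2.imwrite('pics/w17b.png',cv2.resize(im[:,:,::-1],(640,480)))
E
```

```text
t 41.27 pos [ 0.6006 -0.3908  0.1352] psi 163.04 turn 0.04 shift now-axes [ 0.1252  0.0029 -0.0018] after-turn [ 0.1252  0.0029 -0.0018] tilt [ 0.    0.25 -0.22] q [-0.73  0.61  1.17  0.    1.37 -2.01] F [ 0.8  0.5 -0.2] w 0.999
[ 0.522 -0.369  0.302]
257 180
100 None 108 None 116 None 124 (np.int64(229), np.int64(281), 53) 132 (np.int64(228), np.int64(282), 55) 140 (np.int64(228), np.int64(282), 55) 148 (np.int64(228), np.int64(282), 55) 156 (np.int64(228), np.int64(281), 54) 164 None 172 None 180 None 188 None 196 None 204 None 212 (np.int64(228), np.int64(279), 52) 220 (np.int64(228), np.int64(278), 51) 228 (np.int64(229), np.int64(278), 50) 236 (np.int64(229), np.int64(277), 49) 244 None 252 None 
242 118 236 [160] [207]
257 118 238 [160] [207]
272 119 237 [160] [207]
```

```bash
python3 - <<'E'
from h import *
im,m=load('w17')
for r0 in(118,122,125): rect(m,[(228,r0),(282.5,r0),(277.5,238),(229,238)],1,.042)
E
```

```text
rect cen [ 0.5969 -0.3935] edges [41, 99, 41, 99] yaw 161.9
rect cen [ 0.5984 -0.394 ] edges [41, 96, 41, 96] yaw 161.9
rect cen [ 0.5994 -0.3943] edges [41, 94, 41, 94] yaw 161.8
```

>>> send_rows --commands "0.03 0.003 0 0 0.2 -0.2 1;0.03 0 0 0 0 0 1;0.025 0 0 0 0 0 1;0 0 0 0 0 0 1"

```text
time: 41.82
position: [0.5998, -0.3794, 0.054]
orientation: [-0.993, 1.328, 0.993]
force: [-0.7, 0.4, 0.2]
width: 0.996
```

```bash
python3 - <<'E'
from h import *
go(.597,-.392,.006,163)
E
```

```text
t 41.83 pos [ 0.5998 -0.3794  0.054 ] psi 163.43 turn 0.43 shift now-axes [ 0.048  -0.0008 -0.0131] after-turn [ 0.048  -0.0009 -0.013 ] tilt [0.   0.19 0.12] q [-0.72  0.66  1.29  0.    1.19 -2.01] F [-0.7  0.4  0.2] w 0.996
```

>>> send_rows --commands "0 -0.003 -0.014 1 0.2 0 1;0.02 0 0 0 0 0 1;0.02 0 0 0 0 0 1;0 0 0 0 0 0 1"

```text
time: 42.32
position: [0.6007, -0.3946, 0.0159]
orientation: [-0.986, 1.336, 0.974]
force: [0.1, -0.2, -0.4]
width: 1.001
```

```bash
python3 - <<'E'
from h import *
go(.5985,-.3935,.007,162.4)
E
```

```text
t 42.33 pos [ 0.6007 -0.3946  0.0159] psi 162.43 turn 0.03 shift now-axes [0.0089 0.0025 0.0004] after-turn [0.0089 0.0025 0.0004] tilt [-0.   -0.14  0.42] q [-0.74  0.71  1.3   0.    1.13 -2.  ] F [ 0.1 -0.2 -0.4] w 1.001
```

>>> send_rows --commands "0.008 0.0025 0 0 -0.1 0.4 1;0 0 0 0 0 0 0.7;0 0 0 0 0 0 0.3;0 0 0 0 0 0 0.3;0 0 0 0 0 0 0.3"

```text
time: 42.95
position: [0.5988, -0.3943, 0.0084]
orientation: [-0.982, 1.339, 0.979]
force: [0.2, -0.0, -2.2]
width: 0.47
```

```bash
python3 - <<'E'
from h import *
go(.5985,-.3935,.007,162.4)
E
```

```text
t 42.95 pos [ 0.5988 -0.3943  0.0084] psi 162.43 turn 0.03 shift now-axes [0.0014 0.0005 0.0007] after-turn [0.0014 0.0005 0.0007] tilt [-0.   -0.07  0.07] q [-0.74  0.71  1.3  -0.    1.12 -2.  ] F [ 0.2 -0.  -2.2] w 0.47
```

>>> send_rows --commands "-0.03 0 0 0 0 0 0.3;-0.055 0 0 0 0 0 0.3;-0.06 0 0 0 0 0 0.3;-0.06 0 0 -10.6 0 0 0.3;-0.06 0 0 -10.6 0 0 0.3"

```text
time: 43.58
position: [0.5956, -0.3912, 0.2705]
orientation: [-1.247, 1.175, 1.277]
force: [0.5, -0.1, -1.7]
width: 0.464
```

>>> send_rows --commands "-0.04 0 0 -10.6 0 0 0.3;-0.03 0 0 -2 0 0 0.3;0 -0.0085 0.048 0 0 0 0.3;0 -0.0085 0.048 0 0 0 0.3;0 -0.0085 0.048 0 0 0 0.3"

```text
time: 44.2
position: [0.5792, -0.2484, 0.3485]
orientation: [-1.415, 1.057, 1.427]
force: [0.4, -0.2, -1.9]
width: 0.471
```

>>> send_rows --commands "0 -0.0085 0.048 0 0 0 0.3;0 -0.0085 0.048 0 0 0 0.3;0 -0.0085 0.048 0 0 0 0.3;0 -0.0085 0.048 0 0 0 0.3;0 0 0 0 0 0 0.3"

```text
time: 44.82
position: [0.5532, -0.0444, 0.3493]
orientation: [-1.416, 1.053, 1.431]
force: [0.6, -0.5, -1.6]
width: 0.472
```

```bash
python3 - <<'E'
from h import *
go(.5415,.126,.2555,-163.8)
E
```

```text
t 44.83 pos [ 0.5532 -0.0444  0.3493] psi -163.03 turn 0.77 shift now-axes [ 0.0949 -0.0389  0.1657] after-turn [ 0.0949 -0.0366  0.1662] tilt [ 0.    0.44 -0.22] q [-0.28  0.22  1.25  0.    1.68 -2.15] F [ 0.6 -0.5 -1.6] w 0.472
```

>>> send_rows --commands "0 -0.009 0.042 0.8 0.4 -0.2 0.3;0 -0.009 0.042 0 0 0 0.3;0 -0.009 0.042 0 0 0 0.3;0 -0.009 0.036 0 0 0 0.3;0 0 0 0 0 0 0.3"

```text
time: 45.45
position: [0.5429, 0.1217, 0.3478]
orientation: [-1.411, 1.068, 1.411]
force: [0.1, -1.0, -1.8]
width: 0.472
```

```bash
python3 - <<'E'
from h import *
go(.5415,.126,.2555,-163.8)
E
```

```text
t 45.45 pos [0.5429 0.1217 0.3478] psi -164.09 turn -0.29 shift now-axes [ 0.0923 -0.0001  0.0047] after-turn [ 0.0923 -0.0001  0.0047] tilt [ 0.   -0.09 -0.13] q [ 0.02  0.22  1.25 -0.    1.67 -1.83] F [ 0.1 -1.  -1.8] w 0.472
```

>>> send_rows --commands "0.02 0 0.0047 -0.3 0 -0.1 0.3;0.03 0 0 0 0 0 0.3;0.02 0 0 0 0 0 0.3;0 0 0 0 0 0 0.3"

```text
time: 45.95
position: [0.543, 0.1205, 0.2754]
orientation: [-1.416, 1.068, 1.41]
force: [0.2, 0.0, -1.6]
width: 0.468
```

```bash
python3 - <<'E'
from h import *
go(.5415,.126,.2555,-163.8)
E
```

```text
t 45.95 pos [0.543  0.1205 0.2754] psi -163.98 turn -0.18 shift now-axes [ 0.0199 -0.0001  0.0058] after-turn [ 0.0199 -0.0001  0.0058] tilt [-0.   -0.3  -0.07] q [ 0.02  0.23  1.4  -0.01  1.51 -1.83] F [ 0.2  0.  -1.6] w 0.468
```

>>> send_rows --commands "0 0 0.0055 -0.2 -0.3 -0.1 0.3;0.009 0 0 0 0 0 0.3;0.004 0 0 0 0 0 0.3;0 0 0 0 0 0 0.3"

```text
time: 46.45
position: [0.5432, 0.1245, 0.2641]
orientation: [-1.416, 1.06, 1.41]
force: [-0.5, -0.4, -2.9]
width: 0.471
```

```bash
python3 - <<'E'
from h import *
go(.5415,.126,.2555,-163.8)
E
```

```text
t 46.45 pos [0.5432 0.1245 0.2641] psi -163.86 turn -0.06 shift now-axes [0.0086 0.0012 0.0019] after-turn [0.0086 0.0012 0.0019] tilt [-0.   -0.07  0.25] q [ 0.03  0.24  1.42 -0.    1.48 -1.83] F [-0.5 -0.4 -2.9] w 0.471
```

>>> send_rows --commands "0.004 0.001 0.002 0 0 0.2 0.3;0.003 0.001 0 0 0 0 0.3;0 0 0 0 0 0 0.3"

```text
time: 46.82
position: [0.5406, 0.1262, 0.257]
orientation: [-1.415, 1.062, 1.412]
force: [-0.2, 0.4, -2.2]
width: 0.468
```

>>> send_rows --commands "0.0015 0 0 0 0 0 0.3;0 0 0 0 0 0 0.3"

```text
time: 47.08
position: [0.5406, 0.1262, 0.2555]
orientation: [-1.416, 1.062, 1.412]
force: [0.9, -0.4, -2.5]
width: 0.468
```

>>> send_rows --commands "0.0005 0 0 0 0 0 0.57;0 0 0 0 0 0 0.75;0 0 0 0 0 0 0.8;-0.02 0 0 0 0 0 0.9;-0.04 0 0 0 0 0 1"

```text
time: 47.7
position: [0.5395, 0.1262, 0.3142]
orientation: [-1.413, 1.065, 1.416]
force: [0.3, 0.0, 0.6]
width: 0.997
```

>>> send_rows --commands "-0.04 0 0 0 0 0 1;0 0 0 0 0 0 1"

```text
time: 47.95
position: [0.5409, 0.1262, 0.3591]
orientation: [-1.417, 1.06, 1.41]
force: [-0.4, -0.3, -0.5]
width: 1.002
```

```bash
python3 - <<'E'
from h import *
go(.421,.2635,.10,-163.8)
im,m=snap('wrist','w18');topfit('w18',(200,60,320,300),.289)
c=cv2.resize(im[:,:,::-1],(400,300))
s,_=snap('scene','s18')
u,v=w2pix(_,[[.541,.126,.17]])[0].astype(int);k=cv2.resize(s[v-70:v+70,max(u-60,0):u+60,::-1],(400,466))
t,tm=snap('top','t18')
o=np.zeros((466,800,3),np.uint8);o[:,:400]=k;o[:300,400:]=c
cv2.imwrite('pics/chk18.png',o)
E
```

```text
t 47.95 pos [0.5409 0.1262 0.3591] psi -163.84 turn -0.04 shift now-axes [0.2585 0.078  0.1658] after-turn [0.2585 0.0778 0.1658] tilt [ 0.   -0.12  0.22] q [ 0.03  0.21  1.23 -0.    1.69 -1.82] F [-0.4 -0.3 -0.5] w 1.002
topfit [528.3 122.5] [120.7  41.5] 15.3 6174
```

View pics/chk18.png

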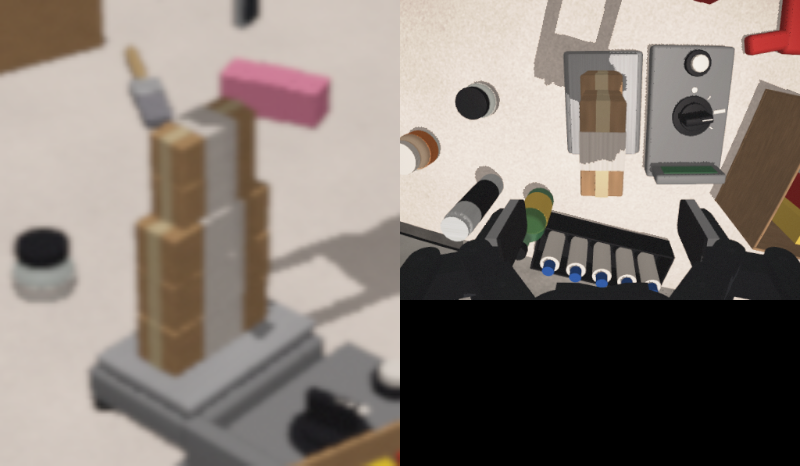

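>>> send_rows --commands "0 0.0195 0.0415 0 0 0 0.5;0 0.0195 0.0415 0 0 0 0;0 0.0195 0.0415 0 0 0 0;0 0.0195 0.0415 0 0 0 0;0.03 0 0 0 0 0 0"

```text
time: 48.72
position: [0.4125, 0.2667, 0.3174]
orientation: [-1.405, 1.076, 1.424]
force: [-0.1, 0.3, -0.5]
width: -0.004
```

>>> send_rows --commands "0.05 0 0 0 0 0 0;0.05 0 0 0 0 0 0;0.05 0 0 0 0 0 0;0.05 0 0 0 0 0 0;0 0 0 0 0 0 0"

```text
time: 49.35
position: [0.4009, 0.2645, 0.1041]
orientation: [-1.402, 1.087, 1.435]
force: [0.9, 0.1, 1.3]
width: -0.0
```

```bash
python3 - <<'E'
from h import *
go(.421,.2635,.06,-163.8)
E
```

```text
t 49.35 pos [0.4009 0.2645 0.1041] psi -163.85 turn -0.05 shift now-axes [ 0.0435 -0.0204 -0.0066] after-turn [ 0.0435 -0.0203 -0.0066] tilt [-0.    0.05 -1.71] q [ 0.35  0.25  1.82  0.    1.1  -1.51] F [0.9 0.1 1.3] w -0.0
```

>>> send_rows --commands "0 -0.0203 -0.0066 0 0 -1.7 0;0 0 0 0 0 0 0;0.02 0 0 0 0 0 0;0 0 0 0 0 0 0"

```text
time: 49.85
position: [0.4292, 0.2652, 0.0895]
orientation: [-1.417, 1.051, 1.405]
force: [-0.1, -0.1, 0.8]
width: -0.0
```

```bash
python3 - <<'E'
from h import *
go(.421,.2635,.06,-163.8)
E
```

```text
t 49.85 pos [0.4292 0.2652 0.0895] psi -163.88 turn -0.08 shift now-axes [0.0294 0.0088 0.0006] after-turn [0.0294 0.0088 0.0006] tilt [-0.    0.07  0.77] q [ 0.33  0.28  1.82  0.    1.03 -1.52] F [-0.1 -0.1  0.8] w -0.0
```

>>> send_rows --commands "0.01 0.0085 0.0005 0 0 0.8 0;0 0 0 0 0 0 0;0.01 0 0 0 0 0 0;0 0 0 0 0 0 0"

```text
time: 50.35
position: [0.4224, 0.2641, 0.0713]
orientation: [-1.413, 1.059, 1.412]
force: [0.1, 0.3, -0.6]
width: -0.001
```

```bash
python3 - <<'E'
from h import *
go(.421,.2635,.06,-163.8)
E
```

```text
t 50.35 pos [0.4224 0.2641 0.0713] psi -163.88 turn -0.08 shift now-axes [ 0.0113  0.0015 -0.0002] after-turn [ 0.0113  0.0015 -0.0002] tilt [0.   0.1  0.21] q [ 0.33  0.3   1.84  0.    0.99 -1.52] F [ 0.1  0.3 -0.6] w -0.001
```

>>> send_rows --commands "0.006 0.0015 0 0 0 0 0;0.004 0 0 0 0 0 0;0 0 0 0 0 0 0"

```text
time: 50.72
position: [0.4208, 0.2636, 0.0604]
orientation: [-1.413, 1.059, 1.412]
force: [0.4, 0.8, -0.7]
width: 0.003
```

>>> send_rows --commands "0.004 0 0 0 0 0 0;0 0 0 0 0 0 0"

```text
time: 50.98
position: [0.421, 0.2637, 0.0562]
orientation: [-1.413, 1.059, 1.412]
force: [0.0, -0.3, -0.1]
width: 0.004
```

>>> send_rows --commands "0.004 0 0 0 0 0 0;0 0 0 0 0 0 0"

```text
time: 51.22
position: [0.4211, 0.2637, 0.052]
orientation: [-1.413, 1.058, 1.412]
force: [0.1, -0.1, -0.6]
width: -0.008
```

>>> send_rows --commands "0.004 0 0 0 0 0 0;0.003 0 0 0 0 0 0;0 0 0 0 0 0 0"

```text
time: 51.6
position: [0.4211, 0.2638, 0.0445]
orientation: [-1.413, 1.058, 1.412]
force: [-0.3, 0.8, 1.0]
width: -0.0
```

>>> send_rows --commands "0.003 0 0 0 0 0 0;0 0 0 0 0 0 0"

```text
time: 51.85
position: [0.4212, 0.2638, 0.0413]
orientation: [-1.413, 1.058, 1.412]
force: [0.4, -0.3, -0.2]
width: -0.001
```

>>> send_rows --commands "0.003 0 0 0 0 0 0;0 0 0 0 0 0 0"

```text
time: 52.1
position: [0.4212, 0.2638, 0.0382]
orientation: [-1.413, 1.058, 1.412]
force: [0.2, -0.1, -0.2]
width: 0.001
```

>>> send_rows --commands "0.003 0 0 0 0 0 0;0 0 0 0 0 0 0"

```text
time: 52.35
position: [0.4216, 0.2639, 0.0352]
orientation: [-1.414, 1.058, 1.411]
force: [-0.9, -0.3, 1.9]
width: 0.002
```

>>> send_rows --commands "0.002 0 0 0 0 0 0;0 0 0 0 0 0 0"

```text
time: 52.6
position: [0.4216, 0.264, 0.0334]
orientation: [-1.414, 1.058, 1.411]
force: [-0.4, -0.9, 3.2]
width: 0.001
```

```bash
python3 - <<'E'
from h import *
go(.421,.2635,.06,-163.8)
im,m=snap('wrist','w19')
cv2.imwrite('pics/w19b.png',cv2.resize(im[:,:,::-1],(640,480)))
E
```

```text
t 52.6 pos [0.4216 0.264  0.0334] psi -163.87 turn -0.07 shift now-axes [-0.0266  0.0005 -0.0002] after-turn [-0.0266  0.0005 -0.0002] tilt [-0.    0.1   0.27] q [ 0.33  0.35  1.88  0.    0.9  -1.52] F [-0.4 -0.9  3.2] w 0.001
```

View pics/w19b.png

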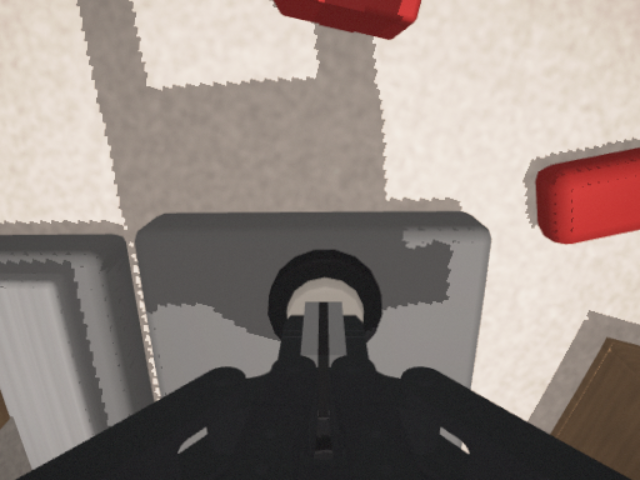

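>>> send_rows --commands "0.003 0 0 0 0 0 0;0 0 0 0 0 0 0"

```text
time: 52.9
position: [0.4216, 0.264, 0.0306]
orientation: [-1.414, 1.057, 1.411]
force: [-0.9, -1.1, 4.3]
width: -0.001
```

>>> send_rows --commands "0.003 0 0 0 0 0 0;0 0 0 0 0 0 0"

```text
time: 53.15
position: [0.4217, 0.264, 0.03]
orientation: [-1.415, 1.057, 1.411]
force: [-2.2, -1.3, 4.2]
width: 0.0
```

>>> send_rows --commands "0.006 0 0 0 0 0 0;0.004 0 0 0 0 0 0;0.004 0 0 0 0 0 0"

```text
time: 53.52
position: [0.422, 0.2641, 0.0292]
orientation: [-1.419, 1.053, 1.408]
force: [-12.2, -5.0, 41.0]
width: 0.0
```

>>> send_rows --commands "-0.02 0 0 0 0 0 0;-0.04 0 0 0 0 0 0.4;-0.05 0 0 10.1 0 0 0.4;0 0 0 10.1 0 0 0.4;0 0 0 10.1 0 0 0.4"

```text
time: 54.15
position: [0.4215, 0.264, 0.1437]
orientation: [-1.017, 1.308, 1.01]
force: [-0.0, 0.2, -0.8]
width: 0.401
```

>>> send_rows --commands "0 0 0 10.1 0 0 0.4;0 0 0 10.1 0 0 0.4;0 0 0 10.1 0 0 0.4;0 0 0 10.1 0 0 0.4;0 0 0 10.1 0 0 0.4"

```text
time: 54.78
position: [0.4211, 0.264, 0.1422]
orientation: [-0.311, 1.536, 0.314]
force: [0.2, -0.8, -0.3]
width: 0.404
```

```bash
python3 - <<'E'
from h import *
go(.5122,.2905,.10,115.4)
E
```

```text
t 54.77 pos [0.4211 0.264  0.1422] psi 112.86 turn -2.54 shift now-axes [ 0.0434 -0.0109  0.0937] after-turn [ 0.0434 -0.015   0.0931] tilt [0.   0.72 0.05] q [ 0.34  0.21  1.77 -0.    1.15 -0.06] F [ 0.2 -0.8 -0.3] w 0.404
```

>>> send_rows --commands "0 -0.0075 0.0465 -2.5 0.7 0 0.4;0 -0.0075 0.0465 0 0 0 0.4;0.02 0 0 0 0 0 0.4;0 0 0 0 0 0 0.4"

```text
time: 55.28
position: [0.5132, 0.2884, 0.1199]
orientation: [-0.348, 1.546, 0.346]
force: [-0.3, -0.4, 0.5]
width: 0.4
```

```bash
python3 - <<'E'
from h import *
go(.5122,.2905,.0475,115.4)
E
```

```text
t 55.27 pos [0.5132 0.2884 0.1199] psi 115.31 turn -0.09 shift now-axes [0.0724 0.0023 0.0003] after-turn [0.0724 0.0023 0.0003] tilt [ 0.   -0.19  0.03] q [ 0.32  0.4   1.56 -0.    1.19 -0.12] F [-0.3 -0.4  0.5] w 0.4
```

>>> send_rows --commands "0.025 0.002 0 0 -0.2 0 0.4;0.02 0 0 0 0 0 0.4;0 0 0 0 0 0 0.4"

```text
time: 55.65
position: [0.5125, 0.2905, 0.0756]
orientation: [-0.347, 1.54, 0.346]
force: [0.3, 0.2, 0.6]
width: 0.401
```

```bash
python3 - <<'E'
from h import *
go(.5122,.2905,.0475,115.4)
E
```

```text
t 55.65 pos [0.5125 0.2905 0.0756] psi 115.31 turn -0.09 shift now-axes [ 0.0281  0.0002 -0.0004] after-turn [ 0.0281  0.0002 -0.0004] tilt [-0.    0.14  0.05] q [ 0.33  0.44  1.61 -0.    1.09 -0.11] F [0.3 0.2 0.6] w 0.401
```

>>> send_rows --commands "0.018 0 0 0 0 0 0.4;0.014 0 0 0 0 0 0.4;0 0 0 0 0 0 0.4" --squeeze 40

```text
time: 56.02
position: [0.5143, 0.2914, 0.0465]
orientation: [-0.346, 1.535, 0.347]
force: [-0.4, 0.5, 0.3]
width: 0.399
```

>>> send_rows --commands "0 0 0 0 0 0 0;0 0 0 0 0 0 0;0 0 0 0 0 0 0;0 0 0 0 0 0 0"

```text
time: 56.52
position: [0.5126, 0.2906, 0.0477]
orientation: [-0.347, 1.538, 0.346]
force: [0.1, 0.6, -4.3]
width: 0.153
```

```bash
python3 - <<'E'
from h import *
go(.5122,.2905,.0475,196.2)
E
```

```text
t 56.52 pos [0.5126 0.2906 0.0477] psi 115.36 turn -80.84 shift now-axes [ 0.0002  0.0001 -0.0004] after-turn [0.0002 0.0004 0.0001] tilt [-0.    0.26  0.09] q [ 0.33  0.47  1.64 -0.    1.02 -0.11] F [ 0.1  0.6 -4.3] w 0.153
```

>>> send_rows --commands "0 0 0 -10.1 0 0 0;0 0 0 -10.1 0 0 0;0 0 0 -10.1 0 0 0;0 0 0 -10.1 0 0 0;0 0 0 -10.1 0 0 0"

```text
time: 57.15
position: [0.5131, 0.2913, 0.0477]
orientation: [-1.046, 1.3, 1.043]
force: [-0.2, -0.1, -3.6]
width: 0.149
```

>>> send_rows --commands "0 0 0 -10.1 0 0 0;0 0 0 -10.1 0 0 0;0 0 0 0 0 0 0"

```text
time: 57.52
position: [0.513, 0.2917, 0.0477]
orientation: [-1.314, 1.133, 1.311]
force: [-0.7, -0.3, -3.9]
width: 0.149
```

```bash
python3 - <<'E'
from h import *
go(.5122,.2905,.0475,196.2);print(st()['moment'])
E
```

```text
t 57.52 pos [0.513  0.2917 0.0477] psi -171.82 turn -8.02 shift now-axes [ 0.0002  0.001  -0.001 ] after-turn [ 0.0002  0.0011 -0.0009] tilt [0.   0.1  0.27] q [ 0.33  0.47  1.64  0.    1.02 -1.39] F [-0.7 -0.3 -3.9] w 0.149
[-0.02368635  0.0697908   0.08758391]
```

>>> send_rows --commands "0 0 0 -8 0 0 0;0 0 0 0 0 0 0"

```text
time: 57.78
position: [0.513, 0.2918, 0.0477]
orientation: [-1.411, 1.061, 1.408]
force: [-0.9, -0.7, -3.4]
width: 0.149
```

>>> send_rows --commands "0 0 0 -1.5 0 0 0;0 0 0 -1.5 0 0 0"

```text
time: 58.02
position: [0.513, 0.2918, 0.0478]
orientation: [-1.444, 1.033, 1.441]
force: [0.5, 0.2, -2.7]
width: 0.148
```

```bash
python3 - <<'E'
from h import *
go(.5122,.2905,.0475,196.2);print(st()['moment'])
E
```

```text
t 58.02 pos [0.513  0.2918 0.0478] psi -161.44 turn 2.36 shift now-axes [ 0.0003  0.0011 -0.001 ] after-turn [ 0.0003  0.0011 -0.001 ] tilt [-0.    0.09  0.26] q [ 0.33  0.47  1.64  0.    1.02 -1.57] F [ 0.5  0.2 -2.7] w 0.148
[-0.09762785  0.21096291 -0.80505895]
```

>>> send_rows --commands "0 0 0 0 0 0 0.4;0 0 0 0 0 0 0.4;-0.03 0 0 0 0 0 0.4;-0.05 0 0 0 0 0 0.4;-0.05 0 0 0 0 0 0.4"

```text
time: 58.65
position: [0.5114, 0.2909, 0.1785]
orientation: [-1.442, 1.038, 1.443]
force: [0.2, 0.2, -0.2]
width: 0.402
```

>>> send_rows --commands "-0.05 0.02 0.005 0 0 0 0.4;-0.05 0.02 0.005 0 0 0 0.4;0 0 0 0 0 0 0.4"

```text
time: 59.02
position: [0.472, 0.2885, 0.2883]
orientation: [-1.446, 1.027, 1.433]
force: [-0.1, 0.7, 0.4]
width: 0.401
```

```bash
python3 - <<'E'
from h import *
go(.5122,.2905,.3,196.2)
im,m=snap('wrist','w20')
H=cv2.cvtColor(im,cv2.COLOR_RGB2GRAY)
u,v=w2pix(m,[[.5125,.288,.075]])[0].astype(int);print('dial px',u,v)
b=(H>110).astype(np.uint8);n,l,s,c=cv2.connectedComponentsWithStats(b)
for i in range(1,n):
    if 8<s[i,4]<900 and abs(c[i][0]-u)<90 and abs(c[i][1]-v)<100:
        p=np.argwhere(l==i)[:,::-1].astype(float);z=.082 if np.hypot(*(c[i]-[u,v]))<28 else .04
        w=pix2w(m,p,z)[:,:2];e,V=np.linalg.eigh(np.cov(w.T));a=np.degrees(np.arctan2(V[1,1],V[0,1]))
        print(c[i].round(),s[i],w.mean(0).round(4),'ext mm',(np.sqrt(12*e)*1e3).round(1),'ang',a.round(1))
chk('top5',names='')
t=load('top5')[0];a=load('top0')[0];d=np.abs(t.astype(int)-a).max(2)
for nme,p in dict(jar=(.594,-.10,.05),tub=(.69,-.22,.08),spray=(.69,-.07,.15),bottle=(.68,.04,.15),brush=(.33,-.37,.01),red=(.29,.23,.05),pink=(.22,-.28,.05)).items():
    x,y=w2pix(load('top5')[1],[p])[0].astype(int);print(nme,(x,y),d[y-15:y+15,x-15:x+15].mean().round(1))
E
```

```text
t 59.02 pos [0.472  0.2885 0.2883] psi -161.56 turn 2.24 shift now-axes [-0.0112 -0.0389 -0.0108] after-turn [-0.0112 -0.0393 -0.0093] tilt [-0.    0.06  0.77] q [ 0.35  0.21  1.4   0.    1.52 -1.55] F [-0.1  0.7  0.4] w 0.401
dial px 246 182
[252.  97.] [240  84  26  27 535] [0.4212 0.2638] ext mm [26.1 26.5] ang -157.1
[250. 173.] [248 165   4  17  38] [0.4988 0.2869] ext mm [ 2.7 20.1] ang -164.8
jar (np.int64(289), np.int64(155)) 1.6
tub (np.int64(326), np.int64(124)) 1.6
spray (np.int64(282), np.int64(120)) 1.4
bottle (np.int64(246), np.int64(124)) 1.4
brush (np.int64(370), np.int64(233)) 2.1
red (np.int64(190), np.int64(248)) 12.8
pink (np.int64(346), np.int64(268)) 5.5
```

```bash
python3 - <<'E'
from h import *
im,m=snap('scene','s21');a=load('s18')[0]
u,v=w2pix(m,[[.541,.126,.17]])[0].astype(int);h=12
t=a[v-45:v+45,u-30:u+10];r=cv2.matchTemplate(im[v-45-h:v+45+h,u-30-h:u+10+h],t,cv2.TM_CCOEFF_NORMED);print(cv2.minMaxLoc(r))
z=load('sc0')[0];d=np.abs(z.astype(int)-im).max(2)
for x,y in((350,227),(280,157),(390,258)): print(d[y-10:y+10,x-10:x+10].mean())
print(arm.hand_in())
E
```

```text
(-0.1267157793045044, 0.9761118292808533, (24, 24), (12, 12))
13.22
19.3425
3.3025
the job is handed in; nothing more can be done
None
```

I handed the job in at about 59 s of the 210 s. The steps were done in the order asked. I have no verdict and could not check everything.

**What I did**
- **Dial to weigh:** with the platter empty, I turned the dial until the pointer stood on the long white bar, seen in the wrist picture.
- **Stacking:** I put up the three long cartons, then the two short ones. No carton was knocked aside, and the grip never slackened.
- **Record button:** I pressed it until it bottomed out.
- **Dial to off:** I turned the dial back until the torque rose at the end stop.

**Last checks**
- **Dial:** the pointer angle is 15.2° against a scale yaw of about 16°, so the dial is at or near 0.
- **Column:** it looked straight in the scene picture. After the button and dial work it matched that picture with no shift (score 0.98).
- **Centring:** the column sits about 2–5 mm off the platter centre along its long side, within the spread of my platter measurements.
- **Other things:** in the top picture, the jar, tub, spray, bottle and brush are unchanged.

**What disagreed or stayed unsure**
- **Button force:** the last press peaked at 41 N on the fingertips. The 40 N limit is stated for the arm and gripper body, so I expect this is allowed, but it is close.
- **Fingertip length:** the tips sit about 23 mm behind the stated tool point. I went by contact and pictures instead.
- **Red and pink look-alikes:** the picture differences around them came out higher, 13–19 against 1–3 for the rest. I put this down to the arm's shadow, but had no pictures left to confirm it. I never worked near either one.
- **Price gun:** I did not check it separately.

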